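# Clear a jammed extractor fan and spin-check its impeller

## Robot

A 6-joint arm with a two-finger parallel gripper is mounted at the origin on the work surface. World frame = base frame: x ahead of the robot, y to its left, z up, the work surface at z = 0. Lengths are in m, angles in degrees, forces in N, time in s.
With the tool pointing down it reaches from about 0.275 to 0.775 m from the base axis. Payload 14.6 kg.
Tool frame: the origin (TCP) lies at the very end of the fingers, on their centre line; the grasp point (between the pads) lies 19 mm behind it; z points along the fingers, x is the direction in which the jaws open and shut, and the axes are right-handed (so a half turn about z gives the same grasp; the last joint's range is limited). The gripper opens to 85 mm and grips with 20 to 120 N. Pads are 22 mm wide; open, the fingers measure 114 mm over their backs; the gripper's body (76 mm by 85 mm) begins 54 mm behind the grasp point. The pads swing forward as they close: fully open they stand 13 mm farther back than shut.
Start: joints at [-84.414, 15.075, -2.767, 72.158, 0, 81.102], TCP at [0.131, -0.508, 0.231] pointing down, gripper open.
Joint ranges: [-151.79, 151.79], [-50.71, 97.33], [-67.44, 78.34], [-121.81, 120.89], [-77.56, 73.72], [-180, 180]. Speed limits (degrees/s): [108.29, 108.29, 147.25, 159.86, 180, 180].

## Interface

Orientations are given as a 3x3 rotation matrix whose columns are the frame's x, y, z axes.
In Python, from cell import robot gives the robot as it stands.
- The arm moves only by the tool carry_out, never from a script. Its argument "rows" is a list of rows, each a list of 5 numbers: the gripper command: -1 is shut, 1 is fully open, values between are in proportion, then the shift along the tool's x, y, z as a fraction of full scale, then the turn about the tool's z as a fraction of full scale. A call has 1 to 20 rows; each row is the pose to reach, as a shift and turn from the pose measured when the call began, along the tool's axes at that moment; what a row does not reach only later rows make up. Full scale, the value 1, is 0.2 m for a shift and 90 degrees for a turn. A row lasts 1/10 s, in which the tool goes at most 50 mm and 8.59 degrees, less where a joint would pass 70% of its speed; a pose out of reach is approached as far as the arm can. A call with a number of a shift or a turn outside -1 to 1 is refused whole. A call with a gripper value outside its range is refused whole. The fingers move at their own pace and stop on an object; the grip force is fixed at half the most. Time passes only in rows, so rows that repeat a pose let the fingers close. It gives the time, the measured TCP pose, the force and the opening at its end, in the units of the state.
- robot.get_state(): the state, without advancing time (a new reading comes with each control period).
- robot.read_camera(name): name is "side" or "top"; returns a dict with "color" (400x640x3 uint8, red, green, blue), "mtx" (3x3 intrinsics, pixels), "D" ([k1, k2, p1, p2, k3] as OpenCV has them; the pictures are not rectified), "eye" and "rotation" of the camera in the world. Camera axes: x right, y down, z forward; pixel columns grow to the right and rows downward; lengths in m; the calibration is good to about 2 mm. A picture is of the moment at which its call begins. There is no depth.
- robot.finish_job(): hands the job in, once; it reports no verdict.
Trained networks look in a picture, given as the dict that the camera call returned (one of the last four; its "shot" number tells which), for a name from the list of things; names that differ only in an ending like _2 or _b are one class to them, and where a whole thing is asked for, a point or a joint stands for the part that bears it (a point fixed in the world has none). Each returns a list of dicts, best first, with "p" (0 to 1); they miss things now and then, are a little off and sometimes report something else, mostly with a low value. They report only what shows in the picture. A call takes as long as a camera call.
- robot.cut_out(picture, name): "mask" (400x640 bool, what is visible of it) and "extent" ([left, top, right, bottom] in pixels, round what is visible of it).
- robot.place_of(picture, name): "position" ([column, row] in pixels: a listed point, or the origin of a listed thing).
The state is a dict: "t": time; "joint_pos": joint angles; "qd": joint speeds; "joint_torque": joint torques, N m; "position": TCP position; "ee_rot": TCP orientation; "contact_force": force on the tool from outside, world axes, zero at the start; "torque": the same for the moment, N m; "gripper_width": finger opening in m.
Only numpy, scipy, OpenCV 4.12 (cv2) and the standard library are available. Lean on these libraries where they do the work, as an engineer would, in place of code of your own. Each camera call takes 0.05 s, during which the arm holds its last target.

## Task

The sanding bench's extractor fan has jammed on timber offcuts. Before you reach into it, flip its toggle switch over to off (the red side); then take every offcut out of the fan and put it in the blue scrap bin, give the cleared impeller a good push by a vane and take your hand away so that it runs on freely by itself for more than a second, and lastly lay the wire guard flat and centred on the fan's rim, so that it covers the whole opening. Leave the switch off, and leave the sander, the sanding discs and the hand block where they are.

Things in the scene. Friction and masses are not known exactly. Their poses are not given: they have to be found in the camera images.
- fan: Fixed extractor fan with its motor under the bench: a round green housing, outside radius 143, wall 8 thick, height 66, open at the top; a closed outlet duct 80 wide and as high as the housing leaves one side (towards the fan's own +x, from 118 to 220 from its centre, centred at y = 100; the wall is filled out to run into it). Origin: on the fan's axis, at bench level; z up.
- impeller (a joint): Turning angle of the impeller about the fan's vertical axis, rad, counter-clockwise seen from above, no limits; 0 when vane 0 points along the fan's +x. It turns freely either way on a good bearing: a push at a vane of some 0.2 m/s leaves it coasting for a second or two.
- vane0 (a point): Point on the top edge of the impeller's red vane (vane 0; the others are bare metal), 90 from the axis, 56 above the bench. The impeller: a disc of radius 125, its upper face 30 above the bench, a hub (radius 28, 26 high) and five flat upright radial vanes 72 degrees apart, 5 thick, 26 high, from 24 to 122 from the axis.
- switchbox: Fixed grey switch box, 85 (x) by 60 (y), 55 high, with a green mark on top at its +x end (on) and a red mark at its -x end (off). Origin: centre of its underside.
- toggle (a joint): Lean of the black bat toggle on the switch box, rad: about +0.42 on (leaning to the box's +x, the green mark), about -0.42 off (leaning to -x, the red mark). It pivots 56 above the bench over the box's centre, is a round bat 62 long, 10 thick at the root and 17 at the end, and snaps over centre (about 1.5 N at the end).
- toggle_tip (a point): Middle of the free end of the toggle.
- guard: Loose round wire guard of the fan, dark steel, radius 150, 6 thick, 0.4 kg: flat rim 20 wide, three cross bars, thin wire rings, and a black bar handle over its middle, along its own x: 100 long, 14 wide, 14 high, its centre 51 above the guard's underside, on two posts 88 apart. Origin: centre of its underside, z up. No locating lip; any yaw fits.
- bin: Fixed blue open scrap bin, 260 (x) by 200 (y), 85 high, walls and floor 5 thick. Origin: centre of its underside.
- sander: Bystander: black and grey palm sander standing on its round pad (125 across), 150 high. Origin under its centre.
- discs: Bystander: flat pile of red-brown sanding discs, 125 across, 14 high. Origin under its centre.
- handblock: Bystander: cork hand sanding block, 110 by 62 by 34. Origin under its centre.
- offcut0: Loose timber offcut, pale wood, 70 (x) by 34 (y) by 46 (z), about 61 g; origin: centre of the underside (its own -z face). At first it stands upright on the impeller disc, lengthwise between two vanes, 18 to 22 proud of them and 8 to 12 proud of the housing. May be absent.
- offcut1: Loose timber offcut, brown wood, 66 (x) by 36 (y) by 46 (z), about 61 g; origin: centre of the underside (its own -z face). At first it stands upright on the impeller disc, lengthwise between two vanes, 18 to 22 proud of them and 8 to 12 proud of the housing. May be absent.
- offcut2: Loose timber offcut, planked pine, 70 (x) by 30 (y) by 44 (z), about 52 g; origin: centre of the underside (its own -z face). At first it stands upright on the impeller disc, lengthwise between two vanes, 18 to 22 proud of them and 8 to 12 proud of the housing. May be absent.
- offcut3: Loose timber offcut, pale wood, 64 (x) by 36 (y) by 48 (z), about 62 g; origin: centre of the underside (its own -z face). At first it stands upright on the impeller disc, lengthwise between two vanes, 18 to 22 proud of them and 8 to 12 proud of the housing. May be absent.
- offcut4: Loose timber offcut, plywood, 68 (x) by 32 (y) by 44 (z), about 54 g; origin: centre of the underside (its own -z face). At first it stands upright on the impeller disc, lengthwise between two vanes, 18 to 22 proud of them and 8 to 12 proud of the housing. May be absent.

How it is judged:
By the outcome, as a careful person would: the job done as asked, in the order asked, and still so for the second after the job is handed in, with the robot touching nothing.
Of offcut0, offcut1, offcut2, offcut3, offcut4 only 3 to 5 are there at a start; the rules pass over those that are not, and their reading is None.
At some moment in a run one of offcut0, offcut1, offcut2, offcut3, offcut4, guard may be knocked a few centimetres aside while the robot is not near it.
Once in a run the grip may slacken for a moment while it holds something.
It also fails if it takes over 210 s, if anything falls off the work surface, if the arm or the gripper's body presses on something with over 40 N, if the wrist force passes 120 N, or if a joint passes its speed limit or range.

## Working session

There is one attempt and no reset: what is moved stays moved. The work goes in short steps, Python scripts to look and compute and a tool call to move; the robot and the scene stay as the last step left them, time stands still between calls to the robot, and variables do not carry over. Pictures are saved under pics/ and viewed, and the job is handed in when it is done.

Besides the shell and the picture viewer there is one more tool, called after ">>>" as name([rows], argument=value, ...), one row to a line, values as JSON. carry_out: Moves the arm, as the interface text tells. Shift numbers are shares of 0.2 m and turn numbers shares of 90 degrees, none past 1 either way. Its arguments: {"type":"object","properties":{"rows":{"type":"array"}},"required":["rows"]}

```bash
ls -la; mkdir -p pics; python3 - <<'E'
from cell import robot
import cv2
s=robot.get_state();print(s)
for n in("side","top"):
    p=robot.read_camera(n);cv2.imwrite(f"pics/{n}0.png",cv2.cvtColor(p["color"],cv2.COLOR_RGB2BGR));print(n,p["mtx"],p["D"],p["eye"],p["rotation"],p["shot"])
    for t in ["fan","impeller","vane0","switchbox","toggle","toggle_tip","guard","bin","sander","discs","handblock"]+["offcut%d"%i for i in range(5)]:
        try:
            print(t,[(round(float(d["p"]),2),[round(float(v)) for v in d["position"]]) for d in robot.place_of(p,t)[:3]])
        except Exception as e: print(t,e)
E
```

```text
total 12
drwxr-xr-x  3 agent agent 4096 Dec  7 13:50 .
drwxr-xr-x 23 root  root  4096 Dec  7 13:50 ..
drwxr-xr-x  2 agent agent 4096 Dec  7 13:50 pics
{'t': 0.0, 'joint_pos': array([-8.44147486e+01,  1.50987264e+01, -2.80509123e+00,  7.21582739e+01,
       -6.61231972e-04,  8.11003624e+01]), 'qd': array([ 0.01860157,  0.06067849, -0.03598454, -0.02525832, -0.11695684,
        0.00529164]), 'joint_torque': array([-2.48012329e-03, -6.37610650e+01,  3.84566975e+01,  1.36804124e-02,
       -3.01838718e-04, -5.95080380e-06]), 'position': array([ 0.1312648 , -0.50803024,  0.23081757]), 'ee_rot': array([[ 2.50124601e-01, -9.68213649e-01, -1.16959118e-04],
       [-9.68213062e-01, -2.50124580e-01,  1.07743471e-03],
       [-1.07244134e-03, -1.56251580e-04, -9.99999413e-01]]), 'contact_force': array([-0.20187231,  0.0904203 ,  0.08115993]), 'torque': array([-0.01803022, -0.03830811,  0.03658729]), 'gripper_width': 0.08551127461537468}
side [[383.60751748   0.         314.99503166]
 [  0.         383.60751748 199.16634898]
 [  0.           0.           1.        ]] [-0.01665043  0.          0.
[... 1565 characters left out ...]
switchbox [(0.57, [269, 247])]
toggle it knows: bin, discs, fan, guard, handblock, offcut, sander, switchbox, toggle_tip, vane
toggle_tip [(0.42, [259, 246])]
guard [(0.77, [202, 228])]
bin [(0.69, [436, 210]), (0.64, [338, 190])]
sander [(0.71, [397, 146]), (0.66, [337, 190]), (0.2, [359, 172])]
discs [(0.79, [381, 249])]
handblock [(0.65, [249, 166])]
offcut0 [(0.81, [359, 202]), (0.74, [312, 189]), (0.73, [329, 212])]
offcut1 [(0.81, [359, 202]), (0.74, [312, 189]), (0.73, [329, 212])]
offcut2 [(0.81, [359, 202]), (0.74, [312, 189]), (0.73, [329, 212])]
offcut3 [(0.81, [359, 202]), (0.74, [312, 189]), (0.73, [329, 212])]
offcut4 [(0.81, [359, 202]), (0.74, [312, 189]), (0.73, [329, 212])]
```

```bash
python3 - <<'E'
import cv2
for n,(x0,y0,x1,y1) in dict(side=(160,140,460,400),top=(160,110,500,290)).items():
    i=cv2.imread(f"pics/{n}0.png")[y0:y1,x0:x1]; f=800/(x1-x0) if n=='top' else 600/(y1-y0)
    cv2.imwrite(f"pics/{n}0z.png",cv2.resize(i,None,fx=f,fy=f,interpolation=cv2.INTER_CUBIC))
E
```

```text
(no output)
```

View pics/side0.png

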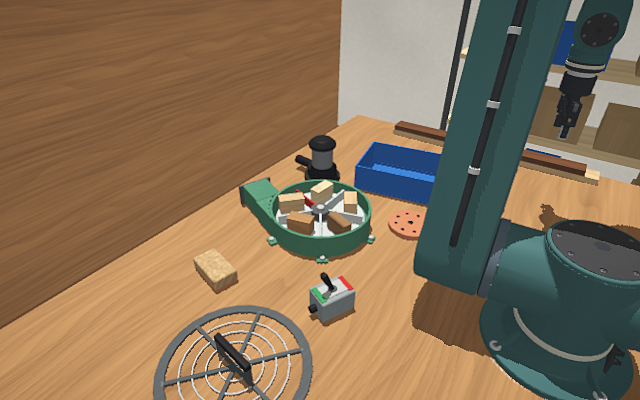

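View pics/top0.png

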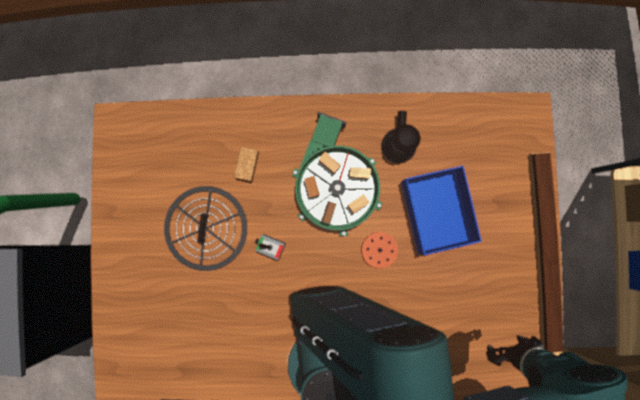

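```bash
ls pics
```

```text
side0.png
side0z.png
top0.png
top0z.png
```

View pics/side0z.png

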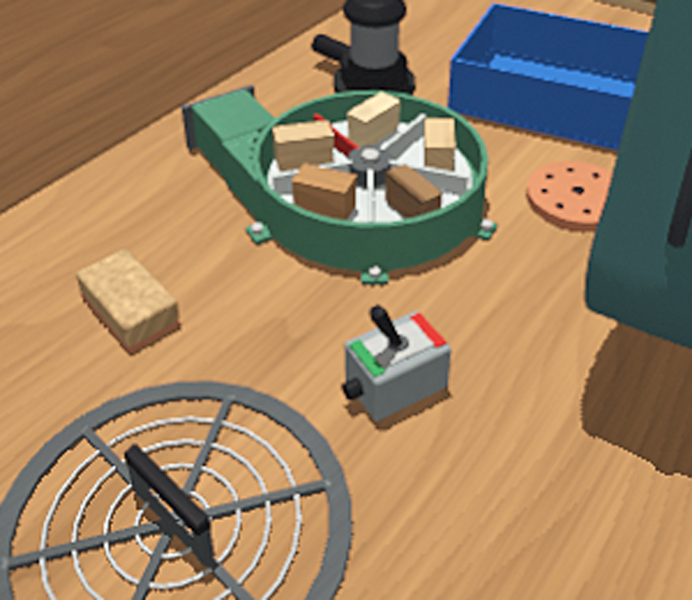

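View pics/top0z.png

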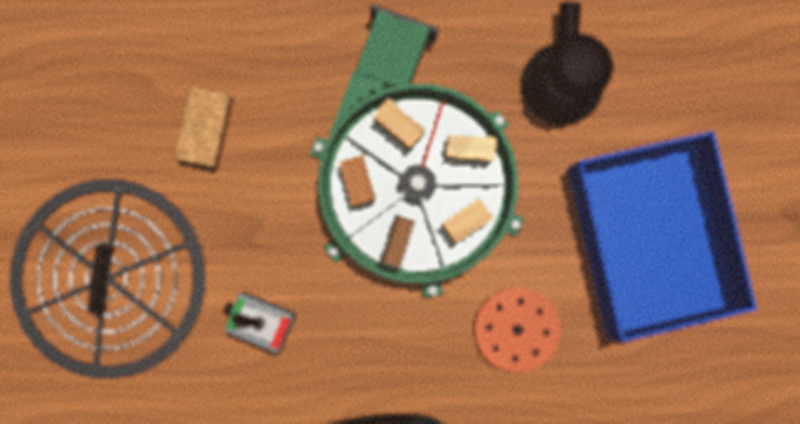

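```bash
cat > h.py <<'E'
import numpy as np, cv2
from cell import robot
def ray(p,px):
    u=cv2.undistortPoints(np.array(px,float).reshape(-1,1,2),p["mtx"],np.array(p["D"])).reshape(-1,2)
    d=np.c_[u,np.ones(len(u))]@np.array(p["rotation"]).T
    return np.array(p["eye"]),d
def onz(p,px,z):
    e,d=ray(p,px); return e+d*((z-e[2])/d[:,2])[:,None]
def proj(p,X):
    R=np.array(p["rotation"]).T; t=-R@np.array(p["eye"])
    return cv2.projectPoints(np.array(X,float).reshape(-1,1,3),cv2.Rodrigues(R)[0],t,p["mtx"],np.array(p["D"]))[0].reshape(-1,2)
def tri(p,a,q,b):
    e1,d1=ray(p,[a]);e2,d2=ray(q,[b]);d1=d1[0];d2=d2[0]
    A=np.c_[d1,-d2];s=np.linalg.lstsq(A,e2-e1,rcond=None)[0]
    x=e1+s[0]*d1;y=e2+s[1]*d2
    return (x+y)/2,np.linalg.norm(x-y)
def save(p,name,box=None,marks=()):
    i=cv2.cvtColor(p["color"],cv2.COLOR_RGB2BGR);f=1;x0=y0=0
    if box:
        x0,y0,x1,y1=box;f=min(800/(x1-x0),600/(y1-y0));i=cv2.resize(i[y0:y1,x0:x1],None,fx=f,fy=f,interpolation=cv2.INTER_CUBIC)
    for m in marks:
        cv2.circle(i,(int((m[0]+.5-x0)*f),int((m[1]+.5-y0)*f)),2,(255,0,255),-1)
    cv2.imwrite("pics/"+name,i)
def st():
    s=robot.get_state();print("t %.2f"%s["t"],"pos",s["position"].round(4),"F",s["contact_force"].round(1),"w",round(s["gripper_width"],4),"yaw x",np.degrees(np.arctan2(s["ee_rot"][1,0],s["ee_rot"][0,0])).round(1),"j",s["joint_pos"].round(0));return s
def tomove(dst,yaw=None,s=None):
    "world TCP target -> fractions"
    s=s or robot.get_state();R=s["ee_rot"];d=R.T@(np.array(dst)-s["position"])/0.2
    y0=np.degrees(np.arctan2(R[1,0],R[0,0]))
    tr=0 if yaw is None else -(((yaw-y0)+90)%180-90)/90
    return d.round(3),round(tr,3)
E
python3 - <<'E'
from h import *
T=robot.read_camera("top");S=robot.read_camera("side")
P={}
for t in ["fan","vane0","switchbox","toggle_tip","guard","bin","sander","discs","handblock"]:
    a=robot.place_of(T,t);b=robot.place_of(S,t)
    if a and b: x,e=tri(T,a[0]["position"],S,b[0]["position"]);print(t,x.round(4),round(e,4))
for nm in["guard","fan","switchbox","bin"]:
    for p,l,z in((T,'T',0.0),):
        m=robot.cut_out(p,nm)[0];r=cv2.minAreaRect(np.argwhere(m["mask"])[:,::-1].astype(np.float32));print(nm,m["p"],m["extent"],r)
for p,l in((T,'T'),(S,'S')):
    for m in robot.cut_out(p,"offcut0"):
        if m["p"]>.4:
            pts=np.argwhere(m["mask"])[:,::-1]
            w=onz(p,pts,0.076)[:,:2];r=cv2.minAreaRect((w*1000).astype(np.float32));print(l,round(m["p"],2),m["extent"],r)
    for m in robot.place_of(p,"offcut0"): print(l,m["p"],m["position"])
E
```

```text
fan [ 0.6082 -0.0488  0.0043] 0.0012
vane0 [ 0.6934 -0.0606  0.0735] 0.0032
switchbox [0.41   0.1948 0.0068] 0.0122
toggle_tip [0.4302 0.2094 0.1089] 0.0029
guard [ 0.4884  0.4174 -0.0096] 0.0034
bin [ 0.5299 -0.3893  0.0088] 0.0075
sander [ 0.7512 -0.2572  0.0069] 0.001
discs [ 0.4006 -0.2011 -0.0212] 0.0133
handblock [0.7015 0.2661 0.0113] 0.0077
guard 0.62 [350.4, 194.7, 367.5, 215.2] ((358.15386962890625, 203.7307586669922), (10.816654205322266, 19.969207763671875), 56.3099365234375)
fan 0.68 [293.1, 112.0, 381.5, 235.8] ((341.28106689453125, 177.82545471191406), (94.69231414794922, 108.07693481445312), 22.61986541748047)
switchbox 0.93 [252.8, 234.0, 285.2, 258.4] ((268.326904296875, 246.1345977783203), (29.31773567199707, 19.14627456665039), 22.380136489868164)
bin 0.66 [401.9, 166.5, 483.3, 254.0] ((440.7054443359375, 209.95205688476562), (78.84867858886719, 65.27982330322266), 76.86598205566406)
T 0.76 [345.7, 192.2, 366.3, 213.1] ((555.146484375, -109.87056732177734), (36.580631256103516, 68.89704132080078), 32.1457633972168)
T 0.75 [318.9, 154.8, 340.3, 168.9] ((693.7227783
[... 678 characters left out ...]
97, 84.9777603149414), 18.73766326904297)
S 0.85 [282.6, 194.4, 305.4, 212.8] ((674.951904296875, 3.7301368713378906), (70.17829895019531, 96.57584381103516), 45.544612884521484)
S 0.85 [313.4, 179.6, 334.6, 206.2] ((643.2794799804688, -93.57804870605469), (64.46942138671875, 114.00724029541016), 33.62571716308594)
S 0.7 [324.3, 212.4, 351.8, 236.2] ((525.8248291015625, 9.778202056884766), (61.219947814941406, 83.69026184082031), 74.47676849365234)
S 0.49 [337.2, 193.2, 357.4, 216.8] ((546.213623046875, -91.81759643554688), (38.128963470458984, 108.94505310058594), 30.664230346679688)
S 0.97 [336.5, 229.0]
S 0.8 [303.6, 232.4]
S 0.74 [345.6, 212.0]
S 0.67 [290.2, 210.0]
S 0.55 [323.1, 198.1]
```

```bash
cat > ov.py <<'E'
from h import *
def circ(c,r,z,n=90):
    a=np.linspace(0,2*np.pi,n,endpoint=False);return np.c_[c[0]+r*np.cos(a),c[1]+r*np.sin(a),np.full(n,z)]
def seg(a,b,n=20):
    t=np.linspace(0,1,n)[:,None];return np.array(a)*(1-t)+np.array(b)*t
def rect(c,yaw,lx,ly,z):
    R=np.array([[np.cos(yaw),-np.sin(yaw)],[np.sin(yaw),np.cos(yaw)]])
    q=[np.r_[np.array(c)+R@[sx*lx/2,sy*ly/2],z] for sx,sy in((1,1),(1,-1),(-1,-1),(-1,1))]
    return np.vstack([seg(q[i],q[(i+1)%4]) for i in range(4)])
E
python3 - <<'E'
from ov import *
T=robot.read_camera("top");S=robot.read_camera("side")
# fan
c=(0.608,-0.049)
X=[circ(c,.143,.066),circ(c,.143,0),circ(c,.028,.056,30)]
# switchbox
m=robot.cut_out(T,"switchbox")[0];w=onz(T,np.argwhere(m["mask"])[:,::-1],.055)[:,:2];r=cv2.minAreaRect((w*1000).astype(np.float32));print(r)
b=np.array([0.41,0.195]);d=np.radians(67.6);u=np.array([np.cos(d),np.sin(d)])
X+= [rect(b,d,.085,.06,.055),rect(b,d,.085,.06,0),seg(np.r_[b,.056],np.r_[b+u*.0253,.1126])]
g=(0.4884,.4174); X+=[circ(g,.15,.006),circ(g,.13,.006)]
X=np.vstack(X)
save(T,"ovT.png",(160,110,500,290),proj(T,X));save(S,"ovS.png",(160,140,460,400),proj(S,X))
E
```

```text
((420.5174560546875, 190.64088439941406), (99.67882537841797, 64.360107421875), 65.84949493408203)
```

View pics/ovT.png

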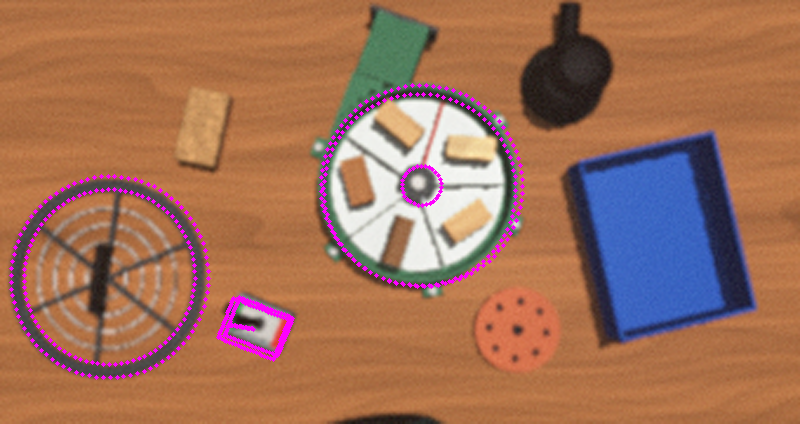

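View pics/ovS.png

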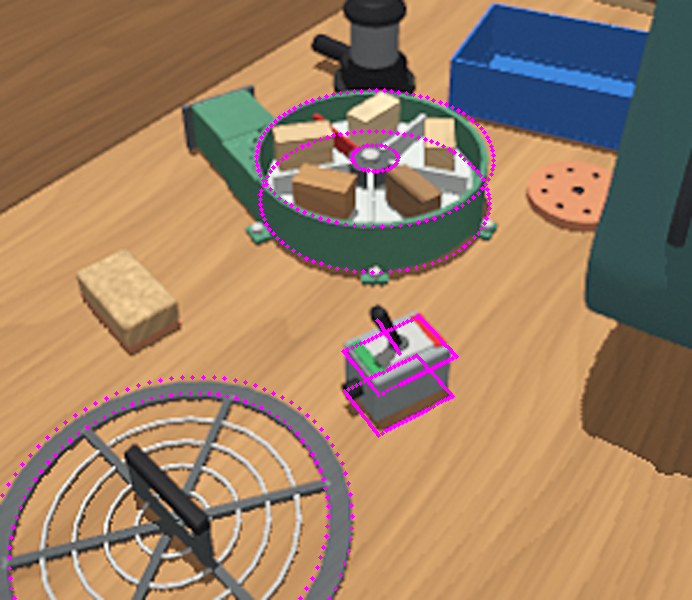

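>>> carry_out([
  [-1,-0.8,-1,0,0],
  [-1,-0.8,-1,0,0],
  [-1,-0.8,-1,0,0],
  [-1,-0.8,-1,0,0],
  [-1,-0.8,-1,0,0],
  [-1,-0.8,-1,0,0],
])

```text
t: 3.65
position: [0.2868, -0.2996, 0.2316]
ee_rot: [[0.254, -0.967, 0.001], [-0.967, -0.254, 0.0], [-0.0, -0.001, -1.0]]
contact_force: [0.0, -0.2, -0.5]
gripper_width: 0.0004
```

>>> carry_out([
  [-1,-0.8,-1,0,0],
  [-1,-0.8,-1,0,0],
  [-1,-0.8,-1,0,0],
  [-1,-0.8,-1,0,0],
  [-1,-0.8,-1,0,0],
  [-1,-0.8,-1,0,0],
])

```text
t: 4.25
position: [0.4415, -0.0909, 0.2317]
ee_rot: [[0.258, -0.966, 0.001], [-0.966, -0.258, 0.001], [-0.001, -0.001, -1.0]]
contact_force: [-0.6, -0.4, 0.0]
gripper_width: -0.0002
```

>>> carry_out([
  [-1,-1,-0.2,0,-0.59],
  [-1,-1,-0.2,0,-0.59],
  [-1,-1,-0.2,0,-0.59],
  [-1,-1,-0.2,0,-0.59],
  [-1,-1,-0.2,0,-0.59],
  [-1,-1,-0.2,0,-0.59],
  [-1,-1,-0.2,0,-0.59],
])

```text
t: 4.95
position: [0.4286, 0.1125, 0.2319]
ee_rot: [[0.93, -0.368, 0.001], [-0.368, -0.93, 0.001], [0.001, -0.001, -1.0]]
contact_force: [0.1, 0.1, 1.3]
gripper_width: -0.0002
```

```bash
python3 - <<'E'
from h import *
st();print(tomove([.4455,.264,.2],-22.4),tomove([.4455,.264,.098],-22.4))
E
```

```text
t 4.95 pos [0.4286 0.1125 0.2319] F [0.1 0.1 1.3] w -0.0002 yaw x -21.6 j [  4.   7. -13.  70.   0. 116.]
(array([-0.2  , -0.735,  0.16 ]), np.float64(0.009)) (array([-0.2  , -0.735,  0.67 ]), np.float64(0.009))
```

>>> carry_out([
  [-1,-0.2,-0.74,0.1,0],
  [-1,-0.2,-0.74,0.1,0],
  [-1,-0.2,-0.74,0.1,0],
  [-1,-0.2,-0.74,0.1,0],
  [-1,-0.2,-0.74,0.67,0],
  [-1,-0.2,-0.74,0.67,0],
  [-1,-0.2,-0.74,0.67,0],
  [-1,-0.2,-0.74,0.67,0],
])

```text
t: 5.75
position: [0.445, 0.2635, 0.0961]
ee_rot: [[0.93, -0.368, -0.002], [-0.368, -0.93, -0.001], [-0.002, 0.002, -1.0]]
contact_force: [-0.5, 0.0, 0.9]
gripper_width: -0.0003
```

```bash
python3 - <<'E'
from h import *
st();b=np.array([.4165,.195]);u=np.array([.381,.925])
for q in(.04,.002): print(tomove(np.r_[b+q*u,.098]))
S=robot.read_camera("side");save(S,"s1.png",(220,200,420,350))
T=robot.read_camera("top");save(T,"t1.png",(200,170,340,275))
E
```

```text
t 5.75 pos [0.445  0.2635 0.0961] F [-0.5  0.   0.9] w -0.0003 yaw x -21.6 j [ 22.  19. -19.  52.  -0. 133.]
(array([-0.004,  0.171, -0.009]), 0)
(array([-0.006,  0.361, -0.009]), 0)
```

View pics/s1.png

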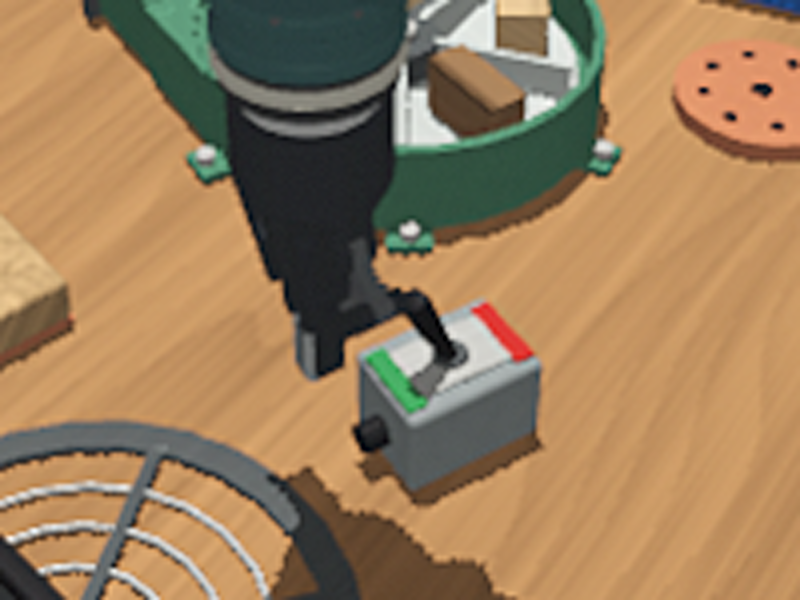

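View pics/t1.png

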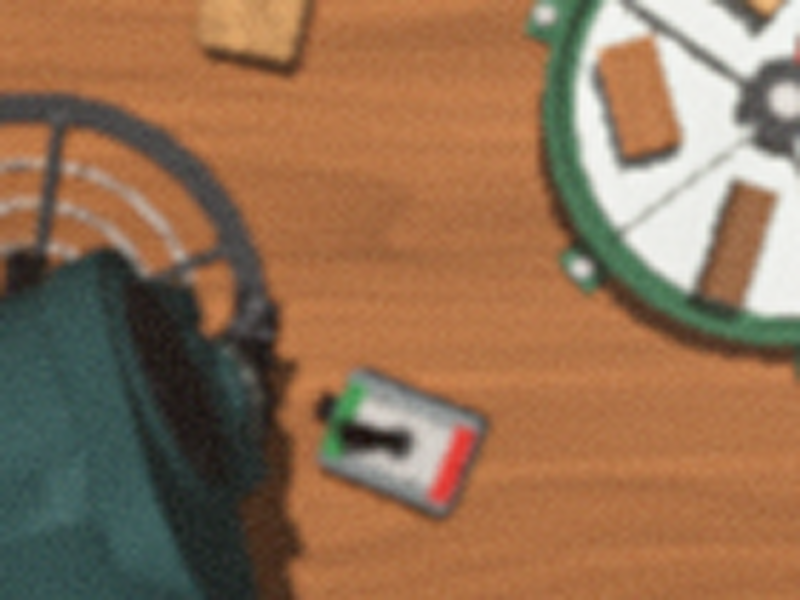

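>>> carry_out([
  [-1,-0.0,0.1,-0.01,0],
  [-1,-0.0,0.17,-0.01,0],
  [-1,-0.0,0.24,-0.01,0],
  [-1,-0.0,0.3,-0.01,0],
  [-1,-0.0,0.36,-0.01,0],
  [-1,-0.0,0.36,-0.01,0],
  [-1,-0.0,0.36,-0.01,0],
])

```text
t: 6.55
position: [0.4202, 0.1973, 0.1008]
ee_rot: [[0.93, -0.369, 0.002], [-0.369, -0.93, 0.001], [0.002, -0.001, -1.0]]
contact_force: [0.6, 0.2, -0.0]
gripper_width: 0.0002
```

```bash
python3 - <<'E'
from h import *
st();
S=robot.read_camera("side");save(S,"s2.png",(220,200,420,350))
E
```

```text
t 6.55 pos [0.4202 0.1973 0.1008] F [ 0.6  0.2 -0. ] w 0.0002 yaw x -21.6 j [ 15.  14. -26.  50.   0. 127.]
```

View pics/s2.png

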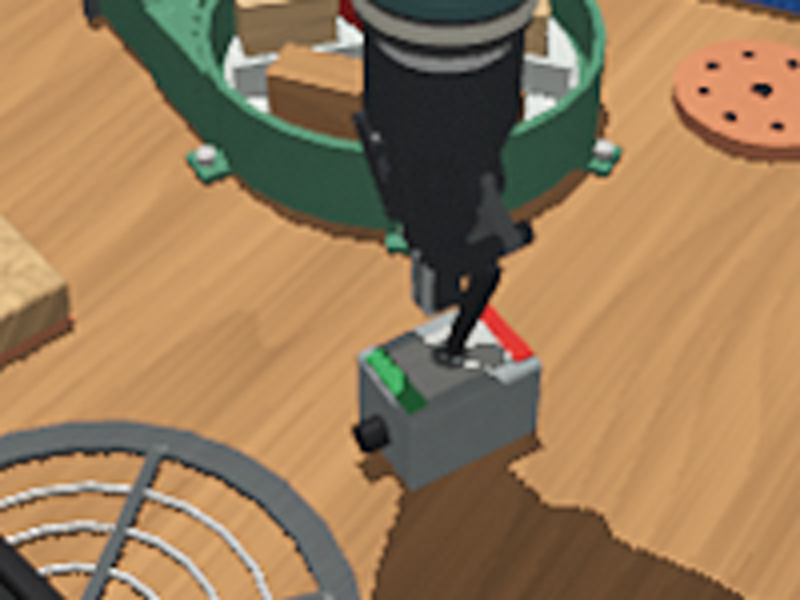

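>>> carry_out([
  [-1,0,-0.08,-0.25,0],
  [-1,0,-0.08,-0.6,0],
  [-1,0,-0.08,-0.6,0],
  [0.18,0.2,1,-0.6,0],
  [0.18,0.2,1,-0.6,0],
  [0.18,0.2,1,-0.6,0],
  [0.18,0.2,1,-0.6,0],
  [0.18,0.2,1,-0.6,0],
  [0.18,0.2,1,-0.6,0],
])

```text
t: 7.5
position: [0.3836, -0.0051, 0.2206]
ee_rot: [[0.928, -0.371, 0.002], [-0.371, -0.928, 0.0], [0.002, -0.001, -1.0]]
contact_force: [0.5, 0.9, 0.1]
gripper_width: 0.0505
```

>>> carry_out([
  [0.18,0.2,1,0,0],
  [0.18,0.2,1,0,0],
  [0.18,0.2,1,0,0],
  [0.18,0.2,1,0,0],
  [0.18,0.2,1,0,0],
])

```text
t: 8.0
position: [0.3464, -0.2095, 0.2202]
ee_rot: [[0.927, -0.375, 0.002], [-0.375, -0.927, -0.0], [0.002, -0.0, -1.0]]
contact_force: [-0.8, 0.0, -0.0]
gripper_width: 0.0506
```

```bash
cat > off.py <<'E'
from ov import *
from scipy.optimize import minimize
def box(x,y,a,lx=.068,ly=.034,z0=.03,h=.046):
    R=np.array([[np.cos(a),-np.sin(a)],[np.sin(a),np.cos(a)]])
    return np.array([np.r_[np.array([x,y])+R@[sx*lx/2,sy*ly/2],z] for sx in(1,-1) for sy in(1,-1) for z in(z0,z0+h)])
def hullmask(p,X):
    q=cv2.convexHull(proj(p,X).astype(np.float32));m=np.zeros((400,640),np.float32)
    cv2.fillConvexPoly(m,np.round(q*16).astype(np.int32),1.0,shift=4,lineType=cv2.LINE_AA) if 0 else None
    M=np.zeros((1600,2560),np.uint8);cv2.fillConvexPoly(M,np.round(q*4+1.5).astype(np.int32),255)
    return cv2.resize(M,(640,400),interpolation=cv2.INTER_AREA)/255.
def offs(T,S,z0=.03,pmin=.3):
    tm=[m for m in robot.cut_out(T,"offcut0") if m["p"]>pmin]; sm=[m for m in robot.cut_out(S,"offcut0") if m["p"]>pmin]
    out=[]
    for m in tm:
        w=onz(T,np.argwhere(m["mask"])[:,::-1],z0+.046)[:,:2]
        (c,sz,_)=r=cv2.minAreaRect((w*1000).astype(np.float32));bp=cv2.boxPoints(r)
        e=bp[1]-bp[0];f=bp[2]-bp[1];e=e if np.hypot(*e)>np.hypot(*f) else f
        a=np.arctan2(e[1],e[0]);c=np.array(c)/1000
        hm=hullmask(S,box(c[0],c[1],a,z0=z0))
        best=None
        for s in sm:
            i=np.minimum(hm,s["mask"]).sum()/np.maximum(hm,s["mask"]).sum()
            if best is None or i>best[0]: best=(i,s)
        use=[(T,m["mask"].astype(float))]
        if best and best[0]>.3: use.append((S,best[1]["mask"].astype(float)))
        def cost(v):
            t=0
            for p,k in use:
                h=hullmask(p,box(c[0]+v[0]/1000,c[1]+v[1]/1000,a+v[2]/20,z0=z0));t+=1-np.minimum(h,k).sum()/np.maximum(h,k).sum()
            return t/len(use)
        r=minimize(cost,[0,0,0],method="Nelder-Mead",options=dict(initial_simplex=[[0,0,0],[4,0,0],[0,4,0],[0,0,4]],maxiter=90,xatol=.2,fatol=.002))
        v=r.x;x=(c[0]+v[0]/1000,c[1]+v[1]/1000,a+v[2]/20)
        if any(np.hypot(x[0]-o[0],x[1]-o[1])<.02 for o in out): continue
        out.append(x);print("off p%.2f"%m["p"],"views",len(use),"cost %.2f"%r.fun,np.round(x[:2],4),"yaw",round(np.degrees(x[2])%180,1))
    return out
E
cat > look.py <<'E'
import sys
from off import *
tag=sys.argv[1];st()
T=robot.read_camera("top");S=robot.read_camera("side")
o=offs(T,S)
X=[rect(x[:2],x[2],.068,.034,.076) for x in o]+[circ((.608,-.046),.143,.066),circ((.608,-.046),.028,.056,30)]
X=np.vstack(X);save(T,tag+"T.png",(285,105,485,255),proj(T,X));save(S,tag+"S.png",(230,160,430,280),proj(S,X))
E
python3 look.py a
```

```text
t 8.00 pos [ 0.3464 -0.2095  0.2202] F [-0.8  0.  -0. ] w 0.0506 yaw x -22.0 j [-43.   3. -19.  67.   0.  69.]
off p0.76 views 2 cost 0.12 [ 0.6602 -0.1199] yaw 83.9
off p0.71 views 2 cost 0.18 [ 0.5572 -0.1114] yaw 124.0
off p0.68 views 2 cost 0.37 [ 0.5321 -0.0142] yaw 156.8
off p0.61 views 2 cost 0.09 [ 0.6964 -0.0196] yaw 48.3
off p0.49 views 2 cost 0.13 [0.6174 0.0425] yaw 15.6
```

View pics/aT.png

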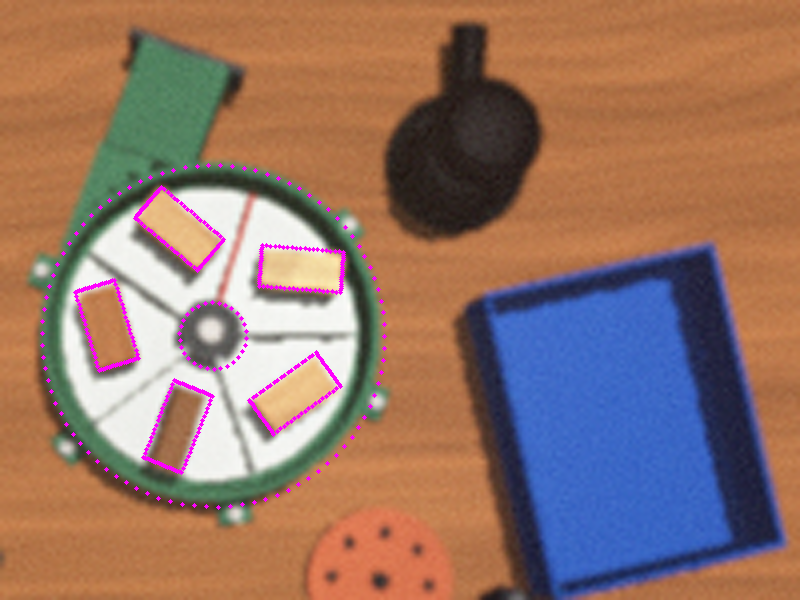

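View pics/aS.png

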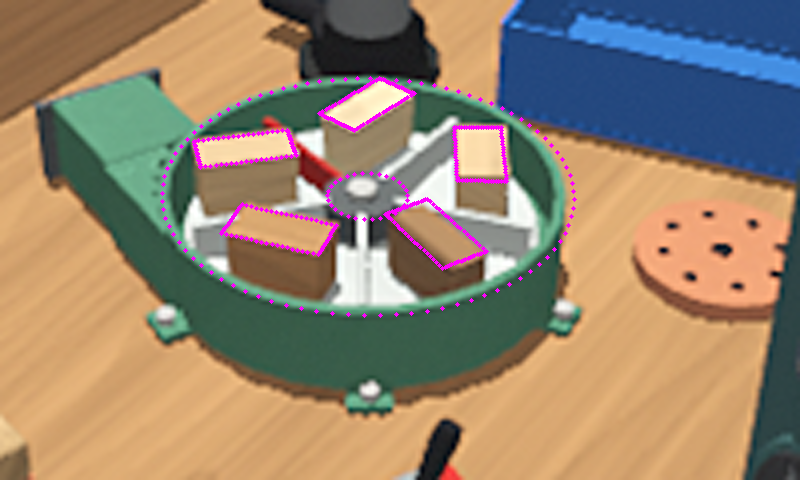

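```bash
cat > clr.py <<'E'
import numpy as np
def clear(o,c,v0,w,shift,ft=.0145,fw=.011):
    a=o[2];u=np.array([np.cos(a),np.sin(a)]);n=np.array([-u[1],u[0]])
    g=np.array(o[:2])+shift*u;wall=9;hub=9;vane=9
    for sd in(1,-1):
        q=np.array([g+sd*n*(w/2+f*ft)+u*fw*k-c for f in np.linspace(0,1,6) for k in np.linspace(-1,1,7)])
        r=np.hypot(*q.T);wall=min(wall,.135-r.max());hub=min(hub,r.min()-.028)
        for k in range(5):
            va=np.radians(v0+72*k);e=np.array([np.cos(va),np.sin(va)])
            t=np.clip(q@e,.024,.122);vane=min(vane,np.linalg.norm(q-t[:,None]*e,axis=1).min()-.0025)
    return wall,hub,vane
def report(os,c,v0):
    for o in os:
        print("offcut",np.round(o[:2],3),round(np.degrees(o[2])%180))
        for w in(.046,.052,.06):
            best=max((min(cl:=clear(o,c,v0,w,s)),s,cl) for s in np.arange(-.02,.021,.004))
            z=clear(o,c,v0,w,0)
            print("  w",w,"shift0",np.round(np.array(z)*1000,0),"best shift",round(best[1]*1000),np.round(np.array(best[2])*1000))
E
python3 - <<'E'
from clr import *
O=[(.6602,-.1199,83.9),(.5572,-.1114,124),(.5321,-.0142,156.8),(.6964,-.0196,48.3),(.6174,.0425,15.6)]
report([(x,y,np.radians(a)) for x,y,a in O],np.array([.608,-.046]),-16.5)
E
```

```text
offcut [ 0.66 -0.12] 84
  w 0.046 shift0 [10. 33.  9.] best shift 20 [21. 15. 12.]
  w 0.052 shift0 [ 7. 32.  6.] best shift 20 [19. 14.  9.]
  w 0.06 shift0 [ 4. 31.  2.] best shift 20 [15. 12.  5.]
offcut [ 0.557 -0.111] 124
  w 0.046 shift0 [13. 16. 12.] best shift 4 [14. 15. 15.]
  w 0.052 shift0 [10. 13. 10.] best shift 4 [11. 12. 12.]
  w 0.06 shift0 [6. 9. 7.] best shift 4 [8. 8. 9.]
offcut [ 0.532 -0.014] 157
  w 0.046 shift0 [34. 47.  0.] best shift 20 [15. 66. 10.]
  w 0.052 shift0 [33. 48. -2.] best shift 20 [14. 67.  7.]
  w 0.06 shift0 [31. 49. -2.] best shift 20 [13. 68.  4.]
offcut [ 0.696 -0.02 ] 48
  w 0.046 shift0 [11. 40. 17.] best shift -8 [17. 33. 15.]
  w 0.052 shift0 [ 9. 40. 14.] best shift -8 [14. 32. 13.]
  w 0.06 shift0 [ 6. 40. 10.] best shift -8 [11. 32.  9.]
offcut [0.617 0.042] 16
  w 0.046 shift0 [ 7. 22.  4.] best shift -20 [12. 17. 16.]
  w 0.052 shift0 [ 4. 20.  2.] best shift -20 [10. 14. 15.]
  w 0.06 shift0 [ 0. 16. -1.] best shift -20 [ 6. 10. 12.]
```

```bash
python3 - <<'E'
from h import *
T=robot.read_camera("top");S=robot.read_camera("side")
m=max(robot.cut_out(T,"bin"),key=lambda m:m["p"]);print(m["p"],m["extent"])
w=onz(T,np.argwhere(m["mask"])[:,::-1],.085)[:,:2];print(cv2.minAreaRect((w*1000).astype(np.float32)))
print(onz(T,[(406,179),(463,167),(481,241),(421,255)],.085).round(3))
print(tomove([.555,-.108,.14],34),tomove([.555,-.108,.048],34))
E
```

```text
0.57 [403.0, 165.0, 481.2, 255.4]
((526.5066528320312, -384.03778076171875), (259.7981872558594, 216.6138153076172), 10.931350708007812)
[[ 0.631 -0.271  0.085]
 [ 0.667 -0.465  0.085]
 [ 0.42  -0.514  0.085]
 [ 0.381 -0.311  0.085]]
(array([ 0.788, -0.831,  0.405]), np.float64(-0.619)) (array([ 0.788, -0.831,  0.865]), np.float64(-0.619))
```

>>> carry_out([
  [0.22,0.4,-0.4,0.2,-0.62],
  [0.22,0.79,-0.83,0.3,-0.62],
  [0.22,0.79,-0.83,0.3,-0.62],
  [0.22,0.79,-0.83,0.3,-0.62],
  [0.22,0.79,-0.83,0.3,-0.62],
  [0.22,0.79,-0.83,0.3,-0.62],
  [0.22,0.79,-0.83,0.3,-0.62],
  [0.22,0.79,-0.83,0.3,-0.62],
  [0.22,0.79,-0.83,0.3,-0.62],
])

```text
t: 9.25
position: [0.5551, -0.1075, 0.1612]
ee_rot: [[0.829, 0.56, 0.003], [0.56, -0.829, 0.001], [0.002, 0.001, -1.0]]
contact_force: [1.1, -0.2, 0.6]
gripper_width: 0.0522
```

```bash
python3 - <<'E'
from h import *
st();print(tomove([.555,-.108,.14],34),tomove([.555,-.108,.048],34))
S=robot.read_camera("side");save(S,"s3.png",(230,100,430,250))
E
```

```text
t 9.25 pos [ 0.5551 -0.1075  0.1612] F [ 1.1 -0.2  0.6] w 0.0522 yaw x 34.0 j [-19.  21.  -6.  64.   0.  37.]
(array([-0.002,  0.001,  0.106]), np.float64(0.0)) (array([-0.003,  0.001,  0.566]), np.float64(0.0))
```

View pics/s3.png

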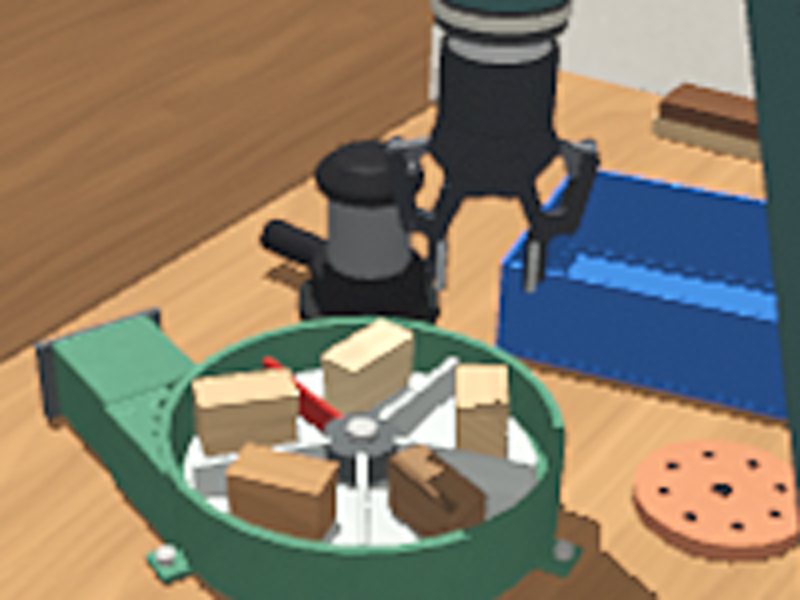

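>>> carry_out([
  [0.22,0,0,0.2,0],
  [0.22,0,0,0.36,0],
  [0.22,0,0,0.48,0],
  [0.22,0,0,0.56,0],
  [0.22,0,0,0.56,0],
  [0.22,0,0,0.56,0],
  [-1,0,0,0.56,0],
  [-1,0,0,0.56,0],
  [-1,0,0,0.56,0],
  [-1,0,0,0.56,0],
  [-1,0,0,0.56,0],
  [-1,0,0,0.56,0],
])

```text
t: 10.5
position: [0.5562, -0.1081, 0.0507]
ee_rot: [[0.829, 0.559, 0.005], [0.559, -0.829, -0.001], [0.004, 0.003, -1.0]]
contact_force: [-0.9, 0.0, 6.7]
gripper_width: 0.0352
```

```bash
python3 - <<'E'
from h import *
st()
S=robot.read_camera("side");save(S,"s4.png",(230,100,430,250))
E
```

```text
t 10.50 pos [ 0.5562 -0.1081  0.0507] F [-0.9  0.   6.7] w 0.0352 yaw x 34.0 j [-19.  25. -16.  48.   0.  37.]
```

View pics/s4.png

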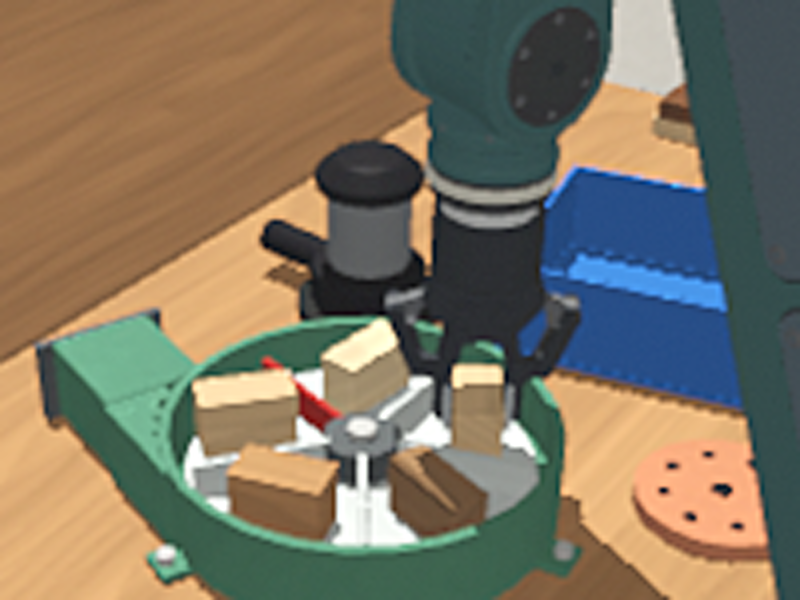

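>>> carry_out([
  [-1,0,0,-0.1,0],
  [-1,0,0,-0.25,0],
  [-1,0,0,-0.45,0],
  [-1,0,0,-0.6,0],
  [-1,0,0,-0.6,0],
  [-1,-0.2,0.15,-0.6,0],
  [-1,-0.4,0.3,-0.6,0],
  [-1,-0.6,0.45,-0.6,0],
  [-1,-0.6,0.45,-0.6,0],
])

```text
t: 11.45
position: [0.5048, -0.2545, 0.1701]
ee_rot: [[0.832, 0.555, 0.005], [0.555, -0.832, -0.002], [0.003, 0.004, -1.0]]
contact_force: [0.4, 0.5, -1.2]
gripper_width: 0.0348
```

```bash
python3 - <<'E'
from h import *
st();print(tomove([.467,-.398,.13]),tomove([.467,-.398,.085]))
S=robot.read_camera("side");save(S,"s5.png",(230,100,430,250))
E
```

```text
t 11.45 pos [ 0.5048 -0.2545  0.1701] F [ 0.4  0.5 -1.2] w 0.0348 yaw x 33.7 j [-35.  20.  -5.  65.   0.  21.]
(array([-0.556,  0.491,  0.201]), 0) (array([-0.557,  0.49 ,  0.426]), 0)
```

View pics/s5.png

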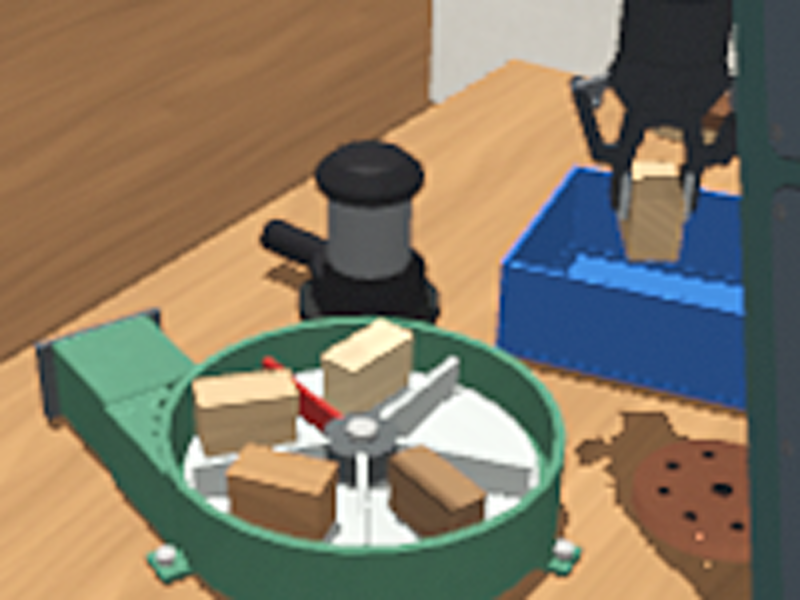

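>>> carry_out([
  [-1,-0.25,0.2,0,0],
  [-1,-0.45,0.4,0,0],
  [-1,-0.56,0.49,0.1,0],
  [-1,-0.56,0.49,0.3,0],
  [-1,-0.56,0.49,0.42,0],
  [-1,-0.56,0.49,0.42,0],
  [-1,-0.56,0.49,0.42,0],
  [0.3,-0.56,0.49,0.42,0],
  [0.3,-0.56,0.49,0.42,0],
  [0.3,-0.56,0.49,0.42,0],
  [0.22,-0.56,0.49,0.2,0],
  [0.22,-0.56,0.49,0,0],
  [0.22,-0.56,0.49,-0.15,0],
  [0.22,-0.56,0.49,-0.15,0],
])

```text
t: 12.9
position: [0.4679, -0.397, 0.2048]
ee_rot: [[0.831, 0.556, 0.009], [0.556, -0.831, -0.006], [0.005, 0.01, -1.0]]
contact_force: [0.8, -0.3, 0.2]
gripper_width: 0.0522
```

```bash
python3 look.py b
```

```text
t 12.90 pos [ 0.4679 -0.397   0.2048] F [ 0.8 -0.3  0.2] w 0.0522 yaw x 33.8 j [-48.  24.   7.  72.   0.   8.]
off p0.78 views 2 cost 0.18 [ 0.6601 -0.1194] yaw 88.5
off p0.75 views 1 cost 0.11 [ 0.4687 -0.3901] yaw 125.6
off p0.64 views 2 cost 0.19 [ 0.5308 -0.0134] yaw 159.2
off p0.62 views 2 cost 0.09 [ 0.697  -0.0192] yaw 50.2
off p0.60 views 2 cost 0.13 [0.6165 0.0418] yaw 13.9
```

View pics/bT.png

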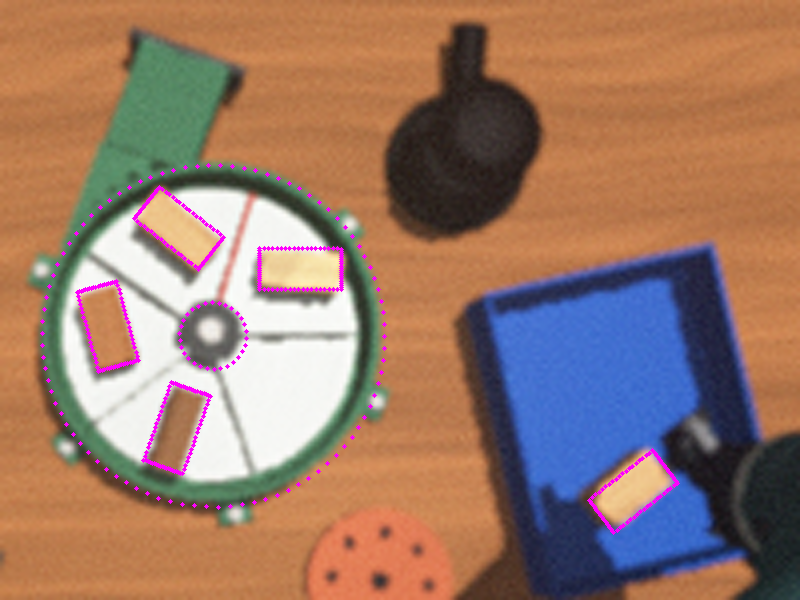

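```bash
cat > mv.py <<'E'
import sys
from h import *
a=[float(v) for v in sys.argv[1:]]
st()
for z in (.16,.048): print(z,tomove([a[0],a[1],z],a[2] if len(a)>2 else None))
E
python3 mv.py .6607 -.1115 -4
```

```text
t 13.10 pos [ 0.4664 -0.3955  0.1992] F [ 0.4  0.3 -0.2] w 0.0518 yaw x 33.8 j [-48.  24.   6.  72.   0.   8.]
0.16 (array([ 1.596, -0.641,  0.2  ]), np.float64(0.42))
0.048 (array([ 1.594, -0.642,  0.76 ]), np.float64(0.42))
```

>>> carry_out([
  [0.22,0.3,-0.12,0,0.1],
  [0.22,0.55,-0.22,0,0.2],
  [0.22,0.8,-0.32,0,0.3],
  [0.22,1,-0.4,0,0.42],
  [0.22,1,-0.4,0,0.42],
  [0.22,1,-0.4,0,0.42],
])

```text
t: 13.7
position: [0.5893, -0.2147, 0.1985]
ee_rot: [[0.998, -0.07, 0.002], [-0.07, -0.998, 0.002], [0.002, -0.002, -1.0]]
contact_force: [-0.4, -0.7, 0.5]
gripper_width: 0.0522
```

```bash
python3 mv.py .6607 -.1115 -4
```

```text
t 13.70 pos [ 0.5893 -0.2147  0.1985] F [-0.4 -0.7  0.5] w 0.0522 yaw x -4.0 j [-28.  26.   9.  73.   0.  66.]
0.16 (array([ 0.32 , -0.539,  0.194]), np.float64(0.0))
0.048 (array([ 0.319, -0.538,  0.754]), np.float64(0.0))
```

>>> carry_out([
  [0.22,0.16,-0.27,0.1,0],
  [0.22,0.32,-0.54,0.2,0],
  [0.22,0.32,-0.54,0.2,0],
  [0.22,0.32,-0.54,0.2,0],
  [0.22,0.32,-0.54,0.4,0],
  [0.22,0.32,-0.54,0.57,0],
  [0.22,0.32,-0.54,0.68,0],
  [0.22,0.32,-0.54,0.75,0],
  [0.22,0.32,-0.54,0.75,0],
  [0.22,0.32,-0.54,0.75,0],
  [-1,0.32,-0.54,0.75,0],
  [-1,0.32,-0.54,0.75,0],
  [-1,0.32,-0.54,0.75,0],
  [-1,0.32,-0.54,0.75,0],
  [-1,0.32,-0.54,0.75,0],
  [-1,0.32,-0.54,0.75,0],
])

```text
t: 15.3
position: [0.6618, -0.1114, 0.0501]
ee_rot: [[0.998, -0.069, 0.005], [-0.069, -0.998, 0.001], [0.005, -0.001, -1.0]]
contact_force: [0.3, -0.2, 6.8]
gripper_width: 0.0314
```

```bash
python3 mv.py .526 -.388
```

```text
t 15.30 pos [ 0.6618 -0.1114  0.0501] F [ 0.3 -0.2  6.8] w 0.0314 yaw x -4.0 j [-17.  34.   1.  56.   0.  77.]
0.16 (array([-0.579,  1.426, -0.554]), 0)
0.048 (array([-0.581,  1.427,  0.006]), 0)
```

>>> carry_out([
  [-1,0,0,-0.1,0],
  [-1,0,0,-0.25,0],
  [-1,0,0,-0.45,0],
  [-1,0,0,-0.6,0],
  [-1,0,0,-0.6,0],
  [-1,-0.1,0.2,-0.6,0],
  [-1,-0.2,0.4,-0.6,0],
  [-1,-0.3,0.6,-0.6,0],
  [-1,-0.4,0.8,-0.6,0],
  [-1,-0.5,0.9,-0.6,0],
  [-1,-0.5,0.9,-0.6,0],
])

```text
t: 16.4
position: [0.5466, -0.2865, 0.1693]
ee_rot: [[0.997, -0.073, 0.004], [-0.073, -0.997, 0.001], [0.004, -0.001, -1.0]]
contact_force: [0.1, -0.3, -0.0]
gripper_width: 0.0314
```

```bash
python3 mv.py .535 -.388
```

```text
t 16.40 pos [ 0.5466 -0.2865  0.1693] F [ 0.1 -0.3 -0. ] w 0.0314 yaw x -4.2 j [-35.  25.   3.  68.   0.  59.]
0.16 (array([-0.021,  0.51 ,  0.046]), 0)
0.048 (array([-0.023,  0.511,  0.606]), 0)
```

>>> carry_out([
  [-1,0,0.25,0,0],
  [-1,-0.02,0.45,0,0],
  [-1,-0.02,0.51,0.15,0],
  [-1,-0.02,0.51,0.3,0],
  [-1,-0.02,0.51,0.4,0],
  [-1,-0.02,0.51,0.4,0],
  [-1,-0.02,0.51,0.4,0],
  [0.3,-0.02,0.51,0.4,0],
  [0.3,-0.02,0.51,0.4,0],
  [0.3,-0.02,0.51,0.4,0],
  [0.22,-0.02,0.51,0.2,0],
  [0.22,-0.02,0.51,0,0],
  [0.22,-0.02,0.51,-0.15,0],
  [0.22,-0.02,0.51,-0.15,0],
])

```text
t: 17.8
position: [0.5363, -0.3891, 0.204]
ee_rot: [[0.997, -0.073, 0.009], [-0.073, -0.997, -0.004], [0.009, 0.004, -1.0]]
contact_force: [0.1, 0.4, 0.4]
gripper_width: 0.0518
```

```bash
python3 look.py c
```

```text
t 17.80 pos [ 0.5363 -0.3891  0.204 ] F [0.1 0.4 0.4] w 0.0518 yaw x -4.2 j [-43.  29.  15.  76.   0.  51.]
off p0.78 views 2 cost 0.35 [ 0.5361 -0.3943] yaw 82.4
off p0.70 views 2 cost 0.16 [0.6143 0.0426] yaw 12.3
off p0.57 views 2 cost 0.22 [ 0.5294 -0.0128] yaw 157.1
off p0.54 views 1 cost 0.16 [ 0.471 -0.391] yaw 124.2
off p0.51 views 2 cost 0.09 [ 0.6963 -0.0188] yaw 48.6
```

View pics/cT.png

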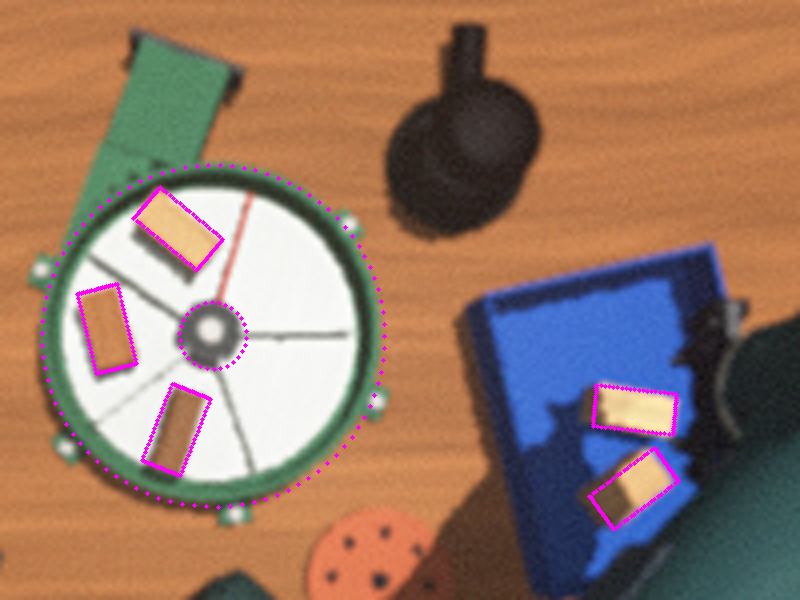

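```bash
python3 mv.py .6927 -.0237 -41
```

```text
t 18.00 pos [ 0.5347 -0.3877  0.1982] F [-0.4  0.9 -0.5] w 0.0517 yaw x -4.2 j [-43.  29.  15.  75.   0.  51.]
0.16 (array([ 0.655, -1.872,  0.196]), np.float64(0.409))
0.048 (array([ 0.653, -1.871,  0.756]), np.float64(0.409))
```

>>> carry_out([
  [0.22,0.08,-0.25,0,0.1],
  [0.22,0.16,-0.5,0,0.2],
  [0.22,0.24,-0.75,0,0.3],
  [0.22,0.33,-1,0,0.41],
  [0.22,0.33,-1,0,0.41],
  [0.22,0.33,-1,0,0.41],
])

```text
t: 18.6
position: [0.6155, -0.1905, 0.1977]
ee_rot: [[0.755, -0.656, 0.001], [-0.656, -0.755, 0.003], [-0.001, -0.003, -1.0]]
contact_force: [-1.0, 0.2, 1.0]
gripper_width: 0.0519
```

```bash
python3 mv.py .6927 -.0237 -41
```

```text
t 18.60 pos [ 0.6155 -0.1905  0.1977] F [-1.   0.2  1. ] w 0.0519 yaw x -41.0 j [-25.  28.  12.  74.   0. 106.]
0.16 (array([-0.255, -0.882,  0.191]), np.float64(0.0))
0.048 (array([-0.255, -0.881,  0.751]), np.float64(0.0))
```

>>> carry_out([
  [0.22,-0.08,-0.25,0.05,0],
  [0.22,-0.16,-0.5,0.1,0],
  [0.22,-0.25,-0.75,0.2,0],
  [0.22,-0.255,-0.88,0.2,0],
  [0.22,-0.255,-0.88,0.2,0],
  [0.22,-0.255,-0.88,0.4,0],
  [0.22,-0.255,-0.88,0.57,0],
  [0.22,-0.255,-0.88,0.68,0],
  [0.22,-0.255,-0.88,0.75,0],
  [0.22,-0.255,-0.88,0.75,0],
  [0.22,-0.255,-0.88,0.75,0],
  [-1,-0.255,-0.88,0.75,0],
  [-1,-0.255,-0.88,0.75,0],
  [-1,-0.255,-0.88,0.75,0],
  [-1,-0.255,-0.88,0.75,0],
  [-1,-0.255,-0.88,0.75,0],
  [-1,-0.255,-0.88,0.75,0],
])

```text
t: 20.3
position: [0.6931, -0.0241, 0.0495]
ee_rot: [[0.755, -0.655, 0.003], [-0.655, -0.755, 0.002], [0.001, -0.003, -1.0]]
contact_force: [-1.8, -1.2, 6.9]
gripper_width: 0.0331
```

```bash
python3 mv.py .605 -.38
```

```text
t 20.30 pos [ 0.6931 -0.0241  0.0495] F [-1.8 -1.2  6.9] w 0.0331 yaw x -41.0 j [ -9.  37.   5.  58.   0. 122.]
0.16 (array([ 0.834,  1.631, -0.557]), 0)
0.048 (array([0.834, 1.633, 0.003]), 0)
```

>>> carry_out([
  [-1,0,0,-0.1,0],
  [-1,0,0,-0.25,0],
  [-1,0,0,-0.45,0],
  [-1,0,0,-0.65,0],
  [-1,0,0,-0.7,0],
  [-1,0.07,0.22,-0.7,0],
  [-1,0.14,0.44,-0.7,0],
  [-1,0.21,0.66,-0.7,0],
  [-1,0.28,0.84,-0.7,0],
  [-1,0.3,0.9,-0.7,0],
  [-1,0.3,0.9,-0.7,0],
])

```text
t: 21.4
position: [0.6194, -0.2012, 0.1889]
ee_rot: [[0.754, -0.657, 0.003], [-0.657, -0.754, 0.002], [0.001, -0.003, -1.0]]
contact_force: [-0.1, -0.2, -0.7]
gripper_width: 0.033
```

```bash
python3 mv.py .595 -.38; python3 - <<'E'
from h import *
S=robot.read_camera("side");save(S,"s6.png",(230,60,430,210))
E
```

```text
t 21.40 pos [ 0.6194 -0.2012  0.1889] F [-0.1 -0.2 -0.7] w 0.033 yaw x -41.1 j [-25.  28.  12.  73.   0. 106.]
0.16 (array([0.495, 0.754, 0.142]), 0)
0.048 (array([0.495, 0.756, 0.702]), 0)
```

View pics/s6.png

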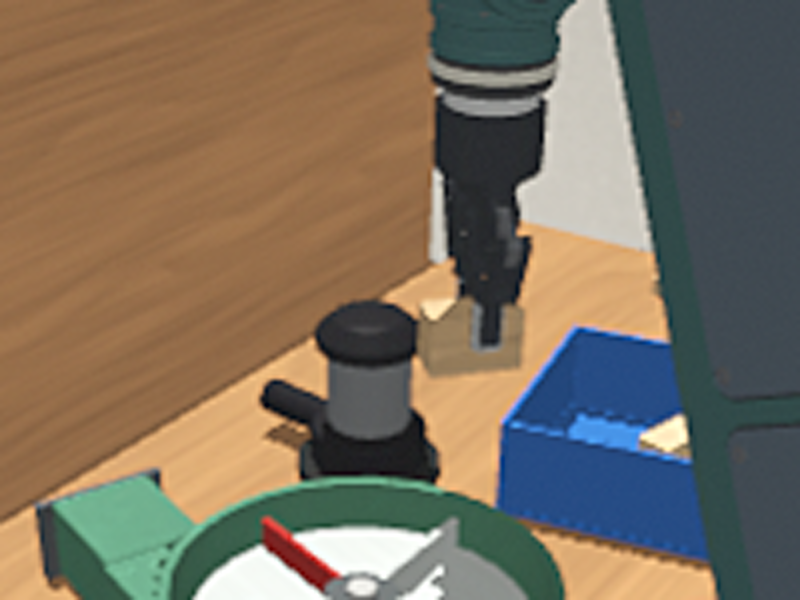

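>>> carry_out([
  [-1,0.15,0.25,0,0],
  [-1,0.3,0.45,0,0],
  [-1,0.45,0.65,0,0],
  [-1,0.5,0.75,0.1,0],
  [-1,0.5,0.75,0.3,0],
  [-1,0.5,0.75,0.49,0],
  [-1,0.5,0.75,0.49,0],
  [-1,0.5,0.75,0.49,0],
  [0.3,0.5,0.75,0.49,0],
  [0.3,0.5,0.75,0.49,0],
  [0.3,0.5,0.75,0.49,0],
  [0.22,0.5,0.75,0.3,0],
  [0.22,0.5,0.75,0.1,0],
  [0.22,0.5,0.75,-0.05,0],
  [0.22,0.5,0.75,-0.05,0],
])

```text
t: 22.95
position: [0.5982, -0.3797, 0.2037]
ee_rot: [[0.754, -0.656, 0.009], [-0.656, -0.755, -0.003], [0.008, -0.004, -1.0]]
contact_force: [0.0, -0.5, 0.1]
gripper_width: 0.0521
```

```bash
python3 look.py d
```

```text
t 22.95 pos [ 0.5982 -0.3797  0.2037] F [ 0.  -0.5  0.1] w 0.0521 yaw x -41.0 j [-39.  34.  25.  80.   0.  92.]
off p0.80 views 2 cost 0.32 [ 0.6018 -0.3662] yaw 48.7
off p0.63 views 2 cost 0.25 [ 0.5308 -0.0138] yaw 151.1
off p0.62 views 1 cost 0.36 [ 0.5399 -0.3822] yaw 85.1
off p0.49 views 2 cost 0.12 [0.6165 0.0431] yaw 13.6
off p0.46 views 1 cost 0.77 [ 0.7608 -0.2741] yaw 14.6
```

View pics/dT.png

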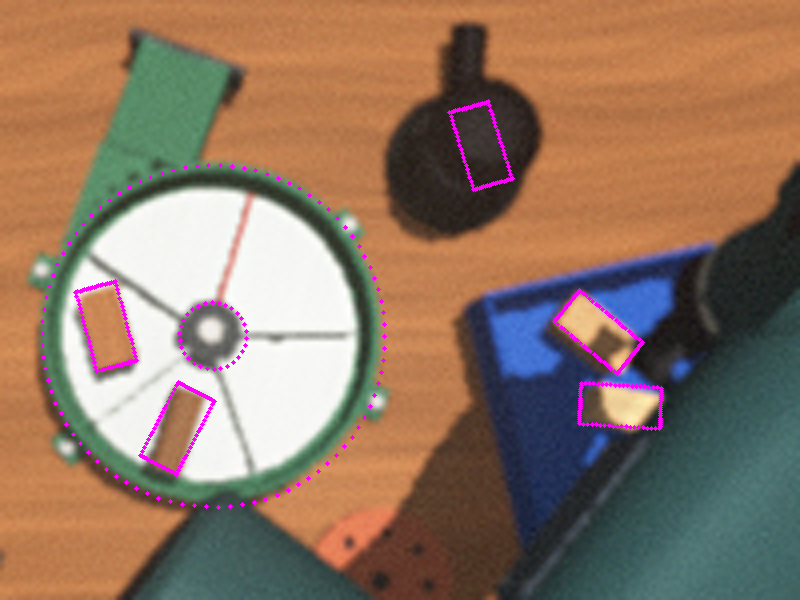

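```bash
python3 mv.py .6047 .0398 -76
```

```text
t 23.15 pos [ 0.5966 -0.3785  0.1976] F [-0.   1.  -0.2] w 0.0522 yaw x -41.0 j [-39.  34.  24.  80.   0.  92.]
0.16 (array([-1.342, -1.604,  0.194]), np.float64(0.389))
0.048 (array([-1.342, -1.602,  0.754]), np.float64(0.389))
```

>>> carry_out([
  [0.22,-0.18,-0.2,0,0.1],
  [0.22,-0.35,-0.42,0,0.15],
  [0.22,-0.52,-0.62,0,0.2],
  [0.22,-0.7,-0.82,0,0.2],
  [0.22,-0.8,-0.95,0,0.2],
  [0.22,-0.8,-0.95,0,0.2],
  [0.22,-0.8,-0.95,0,0.2],
])

```text
t: 23.85
position: [0.6002, -0.129, 0.1977]
ee_rot: [[0.516, -0.856, 0.001], [-0.856, -0.516, 0.003], [-0.002, -0.002, -1.0]]
contact_force: [0.1, -0.9, 0.5]
gripper_width: 0.0522
```

```bash
python3 mv.py .6047 .0398 -76
```

```text
t 23.85 pos [ 0.6002 -0.129   0.1977] F [ 0.1 -0.9  0.5] w 0.0522 yaw x -58.9 j [-20.  25.   6.  72.   0. 129.]
0.16 (array([-0.711, -0.455,  0.191]), np.float64(0.19))
0.048 (array([-0.71 , -0.453,  0.751]), np.float64(0.19))
```

>>> carry_out([
  [0.22,-0.2,-0.13,0.05,0.09],
  [0.22,-0.4,-0.26,0.1,0.19],
  [0.22,-0.6,-0.38,0.2,0.19],
  [0.22,-0.71,-0.455,0.2,0.19],
  [0.22,-0.71,-0.455,0.2,0.19],
  [0.22,-0.71,-0.455,0.4,0.19],
  [0.22,-0.71,-0.455,0.57,0.19],
  [0.22,-0.71,-0.455,0.68,0.19],
  [0.22,-0.71,-0.455,0.75,0.19],
  [0.22,-0.71,-0.455,0.75,0.19],
  [0.22,-0.71,-0.455,0.75,0.19],
  [-1,-0.71,-0.455,0.75,0.19],
  [-1,-0.71,-0.455,0.75,0.19],
  [-1,-0.71,-0.455,0.75,0.19],
  [-1,-0.71,-0.455,0.75,0.19],
  [-1,-0.71,-0.455,0.75,0.19],
  [-1,-0.71,-0.455,0.75,0.19],
])

```text
t: 25.55
position: [0.6058, 0.0396, 0.0493]
ee_rot: [[0.242, -0.97, 0.003], [-0.97, -0.242, 0.002], [-0.001, -0.004, -1.0]]
contact_force: [0.4, -2.3, 6.9]
gripper_width: 0.0348
```

```bash
python3 mv.py .5 -.37 -58;python3 - <<'E'
from h import *
S=robot.read_camera("side");save(S,"s7.png",(230,100,430,250))
E
```

```text
t 25.55 pos [0.6058 0.0396 0.0493] F [ 0.4 -2.3  6.9] w 0.0348 yaw x -76.0 j [ -4.  29. -10.  51.   0. 162.]
0.16 (array([ 1.859,  1.006, -0.56 ]), np.float64(-0.2))
0.048 (array([1.86 , 1.008, 0.   ]), np.float64(-0.2))
```

View pics/s7.png

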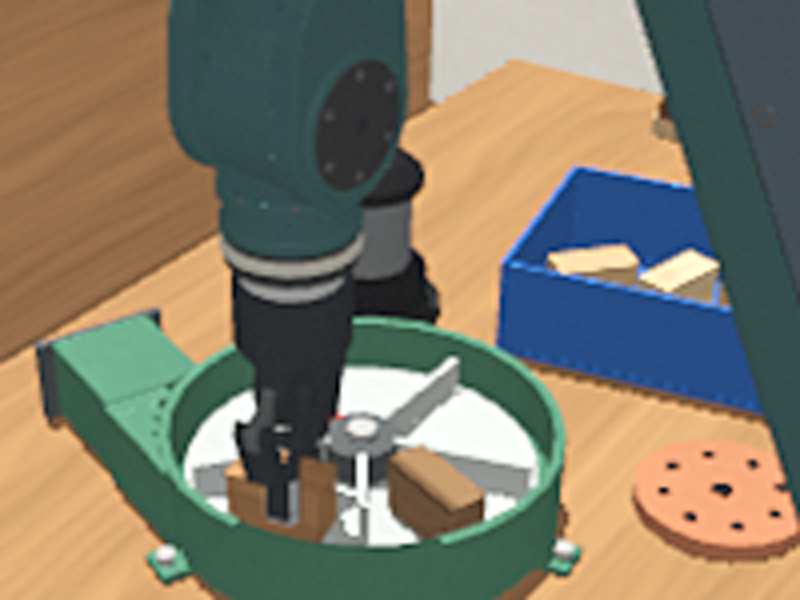

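>>> carry_out([
  [-1,0,0,-0.1,0],
  [-1,0,0,-0.25,0],
  [-1,0,0,-0.45,0],
  [-1,0,0,-0.65,0],
  [-1,0,0,-0.7,0],
  [-1,0.25,0.1,-0.7,0],
  [-1,0.45,0.2,-0.7,0],
  [-1,0.65,0.3,-0.7,0],
  [-1,0.85,0.38,-0.7,0],
  [-1,1,0.45,-0.7,0],
  [-1,1,0.45,-0.7,0],
])

```text
t: 26.7
position: [0.5655, -0.18, 0.1882]
ee_rot: [[0.238, -0.971, 0.003], [-0.971, -0.238, 0.002], [-0.001, -0.003, -1.0]]
contact_force: [0.3, 0.2, -0.2]
gripper_width: 0.0349
```

```bash
python3 mv.py .525 -.454 -80
```

```text
t 26.70 pos [ 0.5655 -0.18    0.1882] F [ 0.3  0.2 -0.2] w 0.0349 yaw x -76.2 j [-26.  23.   2.  69.   0. 141.]
0.16 (array([1.282, 0.523, 0.138]), np.float64(0.042))
0.048 (array([1.283, 0.525, 0.698]), np.float64(0.042))
```

>>> carry_out([
  [-1,0.2,0.1,0,0.04],
  [-1,0.4,0.2,0,0.04],
  [-1,0.6,0.3,0,0.04],
  [-1,0.8,0.4,0,0.04],
  [-1,0.95,0.5,0,0.04],
  [-1,0.95,0.5,0,0.04],
])

```text
t: 27.3
position: [0.5123, -0.3916, 0.1868]
ee_rot: [[0.173, -0.985, 0.002], [-0.985, -0.173, 0.002], [-0.001, -0.002, -1.0]]
contact_force: [-0.1, 0.6, -1.0]
gripper_width: 0.0345
```

```bash
python3 mv.py .525 -.454 -80; python3 - <<'E'
from h import *
S=robot.read_camera("top");save(S,"t8.png",(330,130,530,280))
E
```

```text
t 27.30 pos [ 0.5123 -0.3916  0.1868] F [-0.1  0.6 -1. ] w 0.0345 yaw x -80.0 j [-45.  28.  10.  73.   0. 125.]
0.16 (array([ 0.318, -0.008,  0.134]), np.float64(-0.0))
0.048 (array([ 0.319, -0.007,  0.694]), np.float64(-0.0))
```

View pics/t8.png

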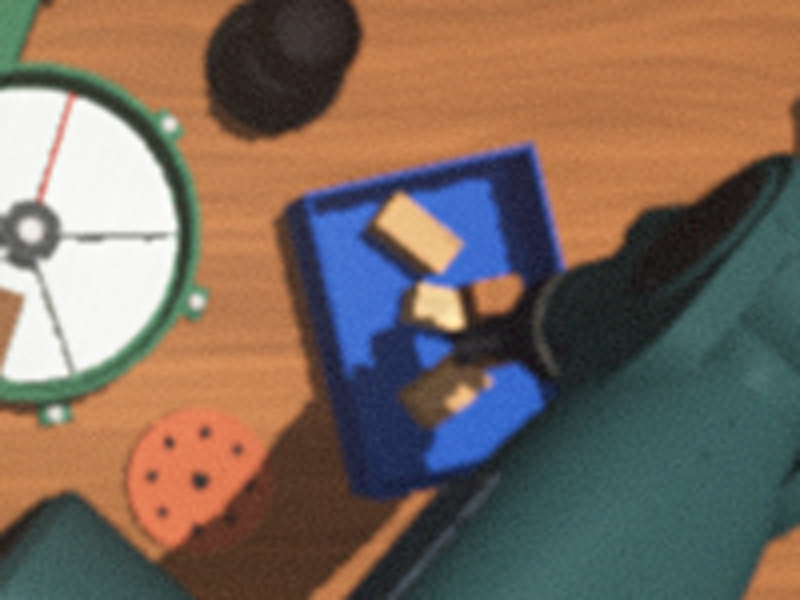

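>>> carry_out([
  [-1,0.2,0,0,0],
  [-1,0.32,0,0,0],
  [-1,0.32,0,0.15,0],
  [-1,0.32,0,0.32,0],
  [-1,0.32,0,0.48,0],
  [-1,0.32,0,0.48,0],
  [-1,0.32,0,0.48,0],
  [0.1,0.32,0,0.48,0],
  [0.1,0.32,0,0.48,0],
  [0.1,0.32,0,0.48,0],
  [0.22,0.32,0,0.3,0],
  [0.22,0.32,0,0.1,0],
  [0.22,0.32,0,-0.05,0],
  [0.22,0,0,-0.05,0],
  [0.22,-0.3,0,-0.05,0],
  [0.22,-0.6,0,-0.05,0],
  [0.22,-0.8,0,-0.05,0],
  [0.22,-0.8,0,-0.05,0],
])

```text
t: 29.15
position: [0.484, -0.2288, 0.1983]
ee_rot: [[0.176, -0.984, 0.003], [-0.984, -0.176, 0.002], [-0.002, -0.003, -1.0]]
contact_force: [-0.2, -0.1, 0.6]
gripper_width: 0.0517
```

```bash
python3 look.py e
```

```text
t 29.15 pos [ 0.484  -0.2288  0.1983] F [-0.2 -0.1  0.6] w 0.0517 yaw x -79.9 j [-34.  17.  -6.  68.   0. 136.]
off p0.72 views 2 cost 0.23 [ 0.5319 -0.0133] yaw 158.1
off p0.66 views 2 cost 0.77 [ 0.5871 -0.332 ] yaw 60.9
```

View pics/eT.png

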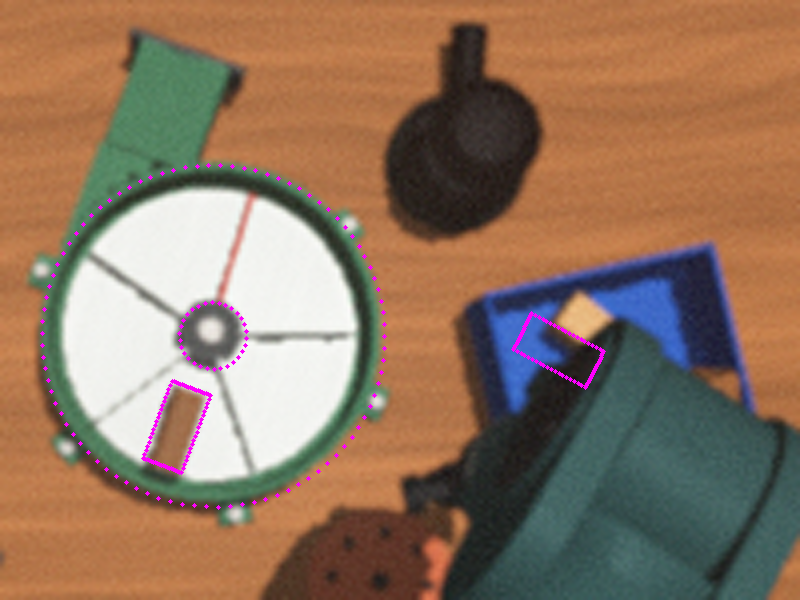

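View pics/eS.png

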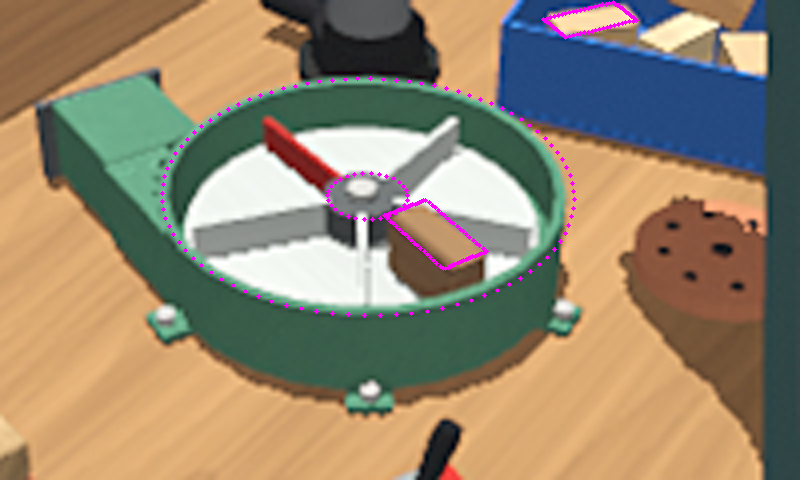

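>>> carry_out([
  [0.22,-0.2,-0.02,0,-0.09],
  [0.22,-0.4,-0.05,0,-0.19],
  [0.22,-0.6,-0.1,0,-0.28],
  [0.22,-0.8,-0.1,0,-0.38],
  [0.22,-0.9,-0.1,0,-0.47],
  [0.22,-0.9,-0.1,0,-0.57],
  [0.22,-0.9,-0.1,0,-0.66],
  [0.22,-0.9,-0.1,0,-0.76],
  [0.22,-0.9,-0.1,0,-0.85],
  [0.22,-0.9,-0.1,0,-0.94],
  [0.22,-0.9,-0.1,0,-0.94],
])

```text
t: 30.45
position: [0.4742, -0.0523, 0.1984]
ee_rot: [[0.997, 0.083, 0.004], [0.083, -0.997, 0.001], [0.004, -0.001, -1.0]]
contact_force: [-0.2, -0.3, -0.8]
gripper_width: 0.0521
```

```bash
python3 mv.py .5208 -.0092 68
```

```text
t 30.45 pos [ 0.4742 -0.0523  0.1984] F [-0.2 -0.3 -0.8] w 0.0521 yaw x 4.7 j [-16.  11. -13.  65.   0.  69.]
0.16 (array([ 0.249, -0.195,  0.193]), np.float64(-0.703))
0.048 (array([ 0.247, -0.195,  0.753]), np.float64(-0.703))
```

>>> carry_out([
  [0.22,0.15,-0.1,0.05,-0.09],
  [0.22,0.248,-0.195,0.1,-0.19],
  [0.22,0.248,-0.195,0.1,-0.28],
  [0.22,0.248,-0.195,0.1,-0.38],
  [0.22,0.248,-0.195,0.1,-0.47],
  [0.22,0.248,-0.195,0.1,-0.57],
  [0.22,0.248,-0.195,0.2,-0.66],
  [0.22,0.248,-0.195,0.2,-0.7],
  [0.22,0.248,-0.195,0.2,-0.7],
  [0.22,0.248,-0.195,0.4,-0.7],
  [0.22,0.248,-0.195,0.57,-0.7],
  [0.22,0.248,-0.195,0.68,-0.7],
  [0.22,0.248,-0.195,0.75,-0.7],
  [0.22,0.248,-0.195,0.75,-0.7],
  [0.22,0.248,-0.195,0.75,-0.7],
  [-1,0.248,-0.195,0.75,-0.7],
  [-1,0.248,-0.195,0.75,-0.7],
  [-1,0.248,-0.195,0.75,-0.7],
  [-1,0.248,-0.195,0.75,-0.7],
  [-1,0.248,-0.195,0.75,-0.7],
])

```text
t: 32.45
position: [0.5218, -0.0092, 0.0498]
ee_rot: [[0.379, 0.925, 0.006], [0.925, -0.379, 0.001], [0.003, 0.005, -1.0]]
contact_force: [-0.7, 1.5, 5.9]
gripper_width: 0.0288
```

```bash
python3 mv.py .52 -.323 100
```

```text
t 32.45 pos [ 0.5218 -0.0092  0.0498] F [-0.7  1.5  5.9] w 0.0288 yaw x 67.7 j [-10.  22. -23.  45.   0.  12.]
0.16 (array([-1.453,  0.59 , -0.553]), np.float64(-0.359))
0.048 (array([-1.455,  0.587,  0.007]), np.float64(-0.359))
```

>>> carry_out([
  [-1,0,0,-0.1,0],
  [-1,0,0,-0.25,0],
  [-1,0,0,-0.45,0],
  [-1,0,0,-0.65,0],
  [-1,0,0,-0.7,0],
  [-1,-0.2,0.08,-0.7,-0.08],
  [-1,-0.4,0.16,-0.7,-0.16],
  [-1,-0.6,0.24,-0.7,-0.24],
  [-1,-0.8,0.32,-0.7,-0.33],
  [-1,-0.95,0.4,-0.7,-0.36],
  [-1,-0.95,0.4,-0.7,-0.36],
])

```text
t: 33.55
position: [0.523, -0.2193, 0.1891]
ee_rot: [[-0.173, 0.985, 0.006], [0.985, 0.173, 0.0], [-0.001, 0.006, -1.0]]
contact_force: [-0.7, 0.4, -0.8]
gripper_width: 0.029
```

```bash
python3 mv.py .503 -.325 100
```

```text
t 33.55 pos [ 0.523  -0.2193  0.1891] F [-0.7  0.4 -0.8] w 0.029 yaw x 100.0 j [-31.  20.  -2.  68.   0. -41.]
0.16 (array([-0.503, -0.191,  0.145]), np.float64(-0.0))
0.048 (array([-0.503, -0.194,  0.705]), np.float64(-0.0))
```

>>> carry_out([
  [-1,-0.25,-0.1,0,0],
  [-1,-0.45,-0.19,0,0],
  [-1,-0.5,-0.19,0.12,0],
  [-1,-0.5,-0.19,0.3,0],
  [-1,-0.5,-0.19,0.46,0],
  [-1,-0.5,-0.19,0.46,0],
  [-1,-0.5,-0.19,0.46,0],
  [0.1,-0.5,-0.19,0.46,0],
  [0.1,-0.5,-0.19,0.46,0],
  [0.1,-0.5,-0.19,0.46,0],
  [0.1,-0.5,-0.19,0.3,0],
  [-1,-0.5,-0.19,0.1,0],
  [-1,-0.5,-0.19,-0.05,0],
  [-1,-0.2,-0.19,-0.05,0],
  [-1,0.1,-0.19,-0.05,0],
  [-1,0.4,-0.19,-0.05,0],
  [-1,0.7,-0.19,-0.05,0],
  [-1,0.8,-0.19,-0.05,0],
  [-1,0.8,-0.19,-0.05,0],
])

```text
t: 35.45
position: [0.4565, -0.0645, 0.1996]
ee_rot: [[-0.176, 0.984, 0.007], [0.984, 0.176, 0.001], [-0.0, 0.007, -1.0]]
contact_force: [0.2, -0.6, -0.1]
gripper_width: 0.0004
```

```bash
python3 - <<'E'
from h import *
st();S=robot.read_camera("side");save(S,"f1S.png",(150,140,470,380));T=robot.read_camera("top");save(T,"f1T.png",(160,100,500,290))
E
```

```text
t 35.45 pos [ 0.4565 -0.0645  0.1996] F [ 0.2 -0.6 -0.1] w 0.0004 yaw x 100.1 j [-18.   9. -15.  65.   0. -28.]
```

View pics/f1T.png

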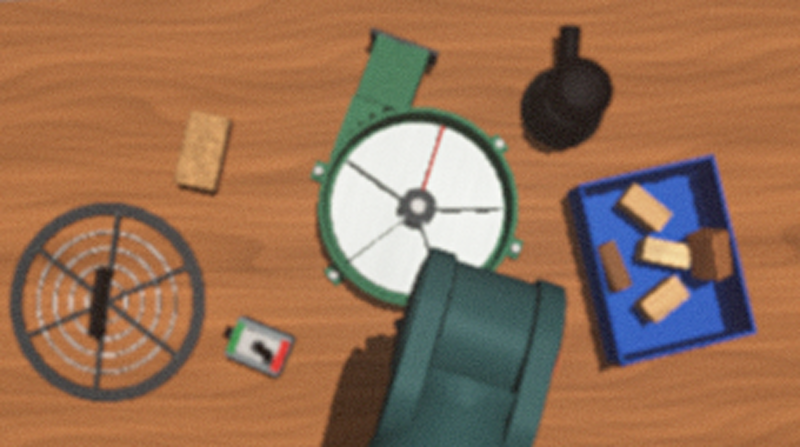

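View pics/f1S.png

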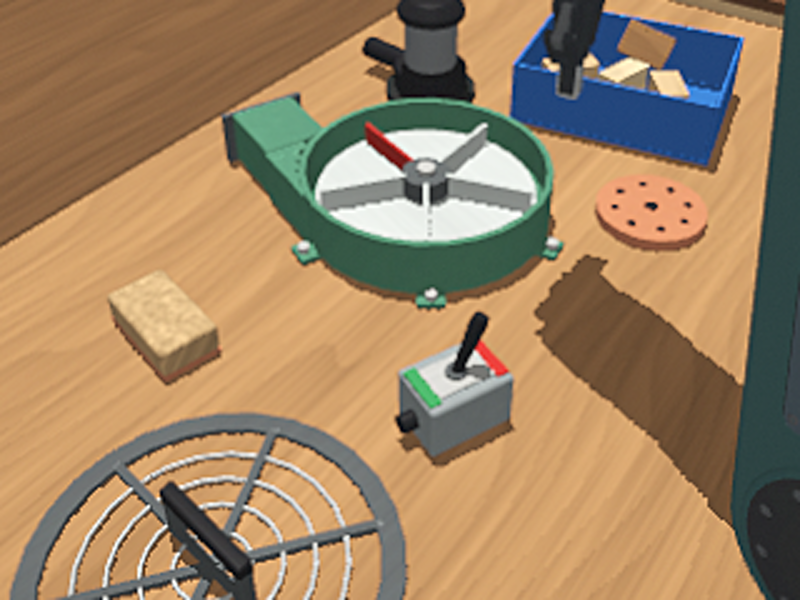

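```bash
python3 - <<'E'
from h import *
s=st()
for q in([.545,-.115,.1],[.545,-.115,.043]): print(tomove(q))
R=s["ee_rot"]
for d in([-.012,.025,0],[-.02,.045,0],[-.024,.06,0],[-.025,.095,0],[-.024,.13,0],[-.024,.14,.06]): print((R.T@np.array(d)/.2).round(3))
E
```

```text
t 35.55 pos [ 0.4577 -0.0669  0.1996] F [ 0.6 -0.1 -0.5] w -0.0001 yaw x 100.1 j [-19.   9. -15.  65.   0. -29.]
(array([-0.312,  0.384,  0.501]), 0)
(array([-0.312,  0.382,  0.786]), 0)
[ 0.134 -0.037 -0.   ]
[ 0.239 -0.059 -0.001]
[ 0.316 -0.065 -0.001]
[ 0.49  -0.04  -0.001]
[ 0.661 -0.004 -0.001]
[ 0.71   0.007 -0.301]
```

>>> carry_out([
  [-1,-0.15,0.2,0,0],
  [-1,-0.31,0.38,0.1,0],
  [-1,-0.31,0.38,0.25,0],
  [-1,-0.31,0.38,0.45,0],
  [-1,-0.31,0.38,0.6,0],
  [-1,-0.31,0.38,0.7,0],
  [-1,-0.31,0.38,0.785,0],
  [-1,-0.31,0.38,0.785,0],
  [-1,-0.31,0.38,0.785,0],
  [-1,-0.31,0.38,0.785,0],
])

```text
t: 36.55
position: [0.5453, -0.1154, 0.0442]
ee_rot: [[-0.175, 0.985, 0.009], [0.985, 0.175, -0.001], [-0.002, 0.008, -1.0]]
contact_force: [-0.3, 0.4, 0.9]
gripper_width: -0.0002
```

```bash
python3 - <<'E'
from h import *
st();S=robot.read_camera("side");save(S,"g1S.png",(230,140,430,290))
E
```

```text
t 36.55 pos [ 0.5453 -0.1154  0.0442] F [-0.3  0.4  0.9] w -0.0002 yaw x 100.1 j [-20.  25. -19.  46.   0. -30.]
```

View pics/g1S.png

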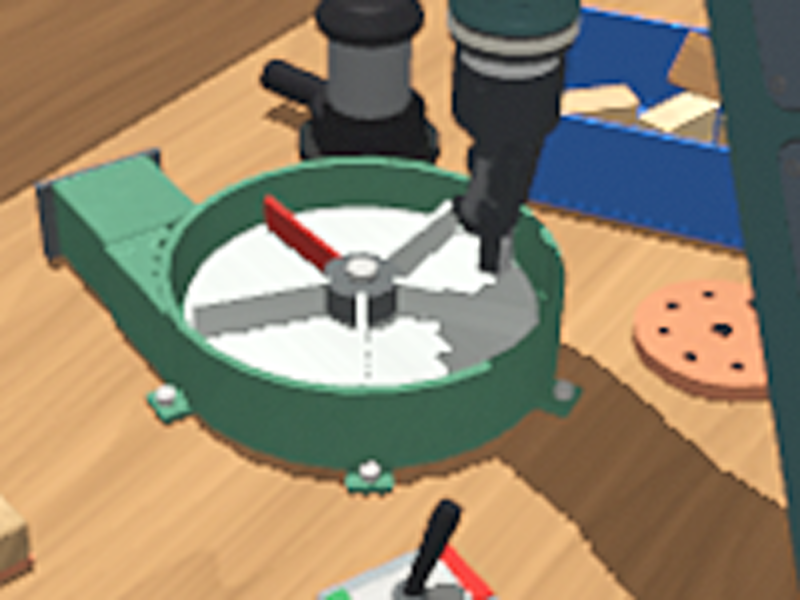

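>>> carry_out([
  [-1,0.08,-0.03,0,0],
  [-1,0.2,-0.05,0,0],
  [-1,0.36,-0.06,0,0],
  [-1,0.54,-0.02,0,0],
  [-1,0.64,0.02,-0.2,0],
  [-1,0.64,0.02,-0.45,0],
  [-1,0.64,0.02,-0.65,0],
  [-1,0.64,0.02,-0.8,0],
])

```text
t: 37.4
position: [0.5251, 0.0125, 0.2073]
ee_rot: [[-0.176, 0.984, 0.012], [0.984, 0.176, -0.001], [-0.003, 0.011, -1.0]]
contact_force: [0.6, 0.9, -1.7]
gripper_width: 0.0003
```

```bash
cat > red.py <<'E'
from h import *
def red(T,c=np.array([.608,-.046])):
    i=T["color"].astype(int);m=(i[...,0]-np.maximum(i[...,1],i[...,2])>60)
    u=np.argwhere(m)[:,::-1]; 
    if len(u)==0: return None
    w=onz(T,u,.056)[:,:2]-c;r=np.hypot(*w.T);w=w[(r<.125)&(r>.02)&(T["color"][u[:,1],u[:,0],2]<150)]
    w2=w
    if len(w2)<5:return None
    m=w2.mean(0);return round(float(np.degrees(np.arctan2(m[1],m[0]))),1),len(w2)
for k in range(6):
    T=robot.read_camera("top");print(robot.get_state()["t"],red(T))
    if k in(0,5): save(T,"sp%d.png"%k,(285,105,485,255))
st()
E
python3 red.py
```

```text
37.45 None
37.5 None
37.55 None
37.6 None
37.65 None
37.7 None
t 37.70 pos [0.5246 0.0119 0.203 ] F [ 0.  -0.2 -0.4] w 0.0 yaw x 100.1 j [ -8.  15.  -7.  67.   0. -18.]
```

View pics/sp0.png

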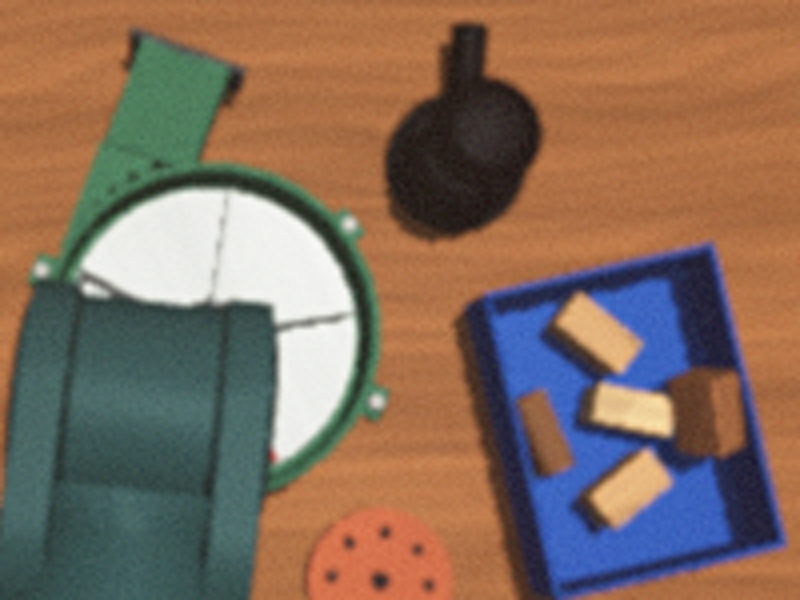

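View pics/sp5.png

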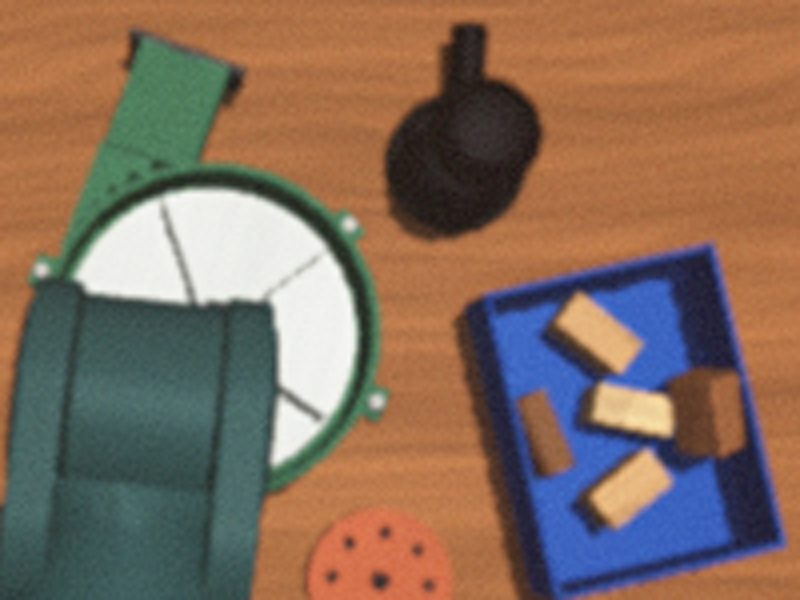

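>>> carry_out([
  [-1,0.25,0,0,0],
  [-1,0.5,0,0,0],
  [-1,0.75,0,0,0],
  [-1,1,0,0,0],
  [-1,1,0,0,0],
  [-1,1,0,0,0],
])

```text
t: 38.3
position: [0.4886, 0.2097, 0.2015]
ee_rot: [[-0.178, 0.984, 0.005], [0.984, 0.178, -0.001], [-0.002, 0.005, -1.0]]
contact_force: [0.6, -1.0, -0.2]
gripper_width: 0.0
```

```bash
sed -i 's/sp%d/sq%d/' red.py; python3 red.py
```

```text
38.35 (70.8, 43)
38.4 (65.7, 44)
38.45 (60.5, 52)
38.5 (56.0, 44)
38.55 (51.4, 44)
38.6 (47.1, 42)
t 38.60 pos [0.4898 0.2078 0.2025] F [-0.   0.4  0.2] w -0.0001 yaw x 100.0 j [14. 16. -6. 68. -0.  4.]
```

View pics/sq0.png

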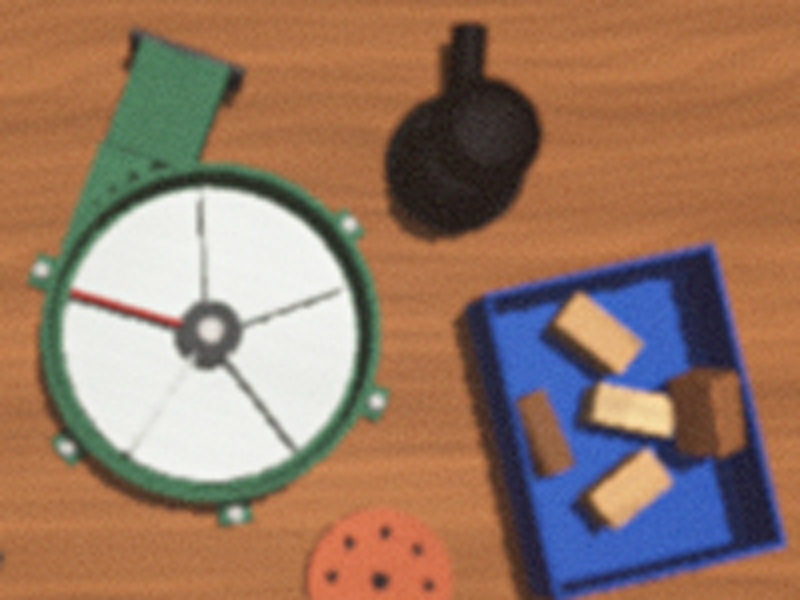

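View pics/sq5.png

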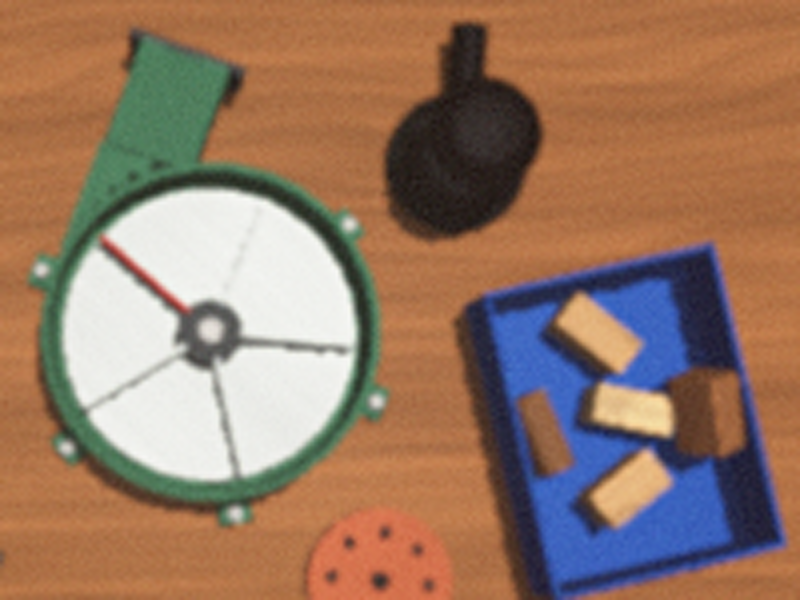

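```bash
cat > fit.py <<'E'
from ov import *
from scipy.optimize import least_squares
def hullc(p,X):
    q=cv2.convexHull(proj(p,X).astype(np.float32)).reshape(-1,2);return q
def fitdisc(views,name,x0,r,z1,z0,pick=None):
    cs=[]
    for p in views:
        ms=robot.cut_out(p,name)
        ex=hullc(p,np.vstack([circ(x0,r,z1),circ(x0,r,z0)]))
        c0=ex.mean(0)
        m=min([m for m in ms if m["p"]>.1] or ms,key=lambda m:np.hypot((m["extent"][0]+m["extent"][2])/2-c0[0],(m["extent"][1]+m["extent"][3])/2-c0[1]))
        k=m["mask"].astype(np.uint8);cn=max(cv2.findContours(k,cv2.RETR_EXTERNAL,cv2.CHAIN_APPROX_NONE)[0],key=len).reshape(-1,2).astype(float)
        cn=cn[(cn[:,0]>2)&(cn[:,0]<637)&(cn[:,1]>2)&(cn[:,1]<397)]
        print(name,"p",m["p"],m["extent"],len(cn));cs.append((p,cn))
    def res(v,full=False):
        o=[]
        for p,cn in cs:
            h=hullc(p,np.vstack([circ((v[0],v[1]),r,z1,180),circ((v[0],v[1]),r,z0,180)]))
            d=np.array([cv2.pointPolygonTest(h,(float(a),float(b)),True) for a,b in cn])-.4
            o.append(np.clip(d,-3,3))
        return o if full else np.concatenate(o)
    rr=least_squares(res,x0,loss="soft_l1",f_scale=.5,diff_step=1e-3)
    print(name,rr.x.round(4),[("med %.2f mad %.2f"%(np.median(d),np.median(abs(d)))) for d in res(rr.x,True)])
    return rr.x
if __name__=="__main__":
    T=robot.read_camera("top");S=robot.read_camera("side")
    for vs in([T],[S],[T,S]):
        f=fitdisc(vs,"fan",[.608,-.046],.143,.066,.0)
        g=fitdisc(vs,"guard",[.487,.419],.15,.006,.0)
    X=np.vstack([circ(f,.143,.066),circ(f,.135,.066),circ(g,.15,.006),circ(g,.13,.006)])
    save(T,"fitT.png",(160,110,500,290),proj(T,X));save(S,"fitS.png",(150,140,470,400),proj(S,X))
E
python3 fit.py
```

```text
fan p 0.74 [296.6, 113.2, 380.6, 236.2] 336
fan [ 0.6123 -0.0439] ['med -1.19 mad 1.19']
guard p 0.81 [163.7, 185.0, 229.5, 263.7] 244
guard [0.4844 0.4182] ['med 3.00 mad 3.00']
fan p 0.59 [238.2, 176.8, 373.8, 263.4] 409
fan [ 0.6143 -0.0431] ['med -0.17 mad 3.00']
guard p 0.62 [152.6, 303.6, 311.6, 400.0] 535
guard [0.4845 0.42  ] ['med 3.00 mad 3.00']
fan p 0.74 [296.6, 113.2, 380.6, 236.2] 336
fan p 0.59 [238.2, 176.8, 373.8, 263.4] 409
fan [ 0.6134 -0.0434] ['med -1.39 mad 1.39', 'med -0.02 mad 3.00']
guard p 0.81 [163.7, 185.0, 229.5, 263.7] 244
guard p 0.62 [152.6, 303.6, 311.6, 400.0] 535
guard [0.4845 0.4197] ['med 3.00 mad 3.00', 'med 3.00 mad 3.00']
```

View pics/fitT.png

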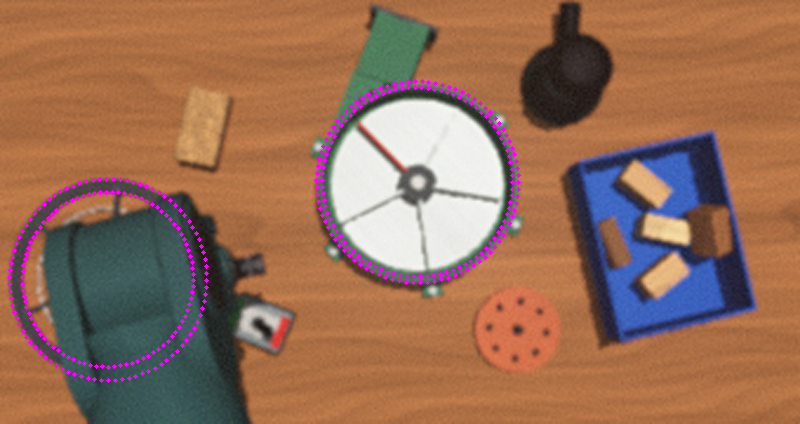

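View pics/fitS.png

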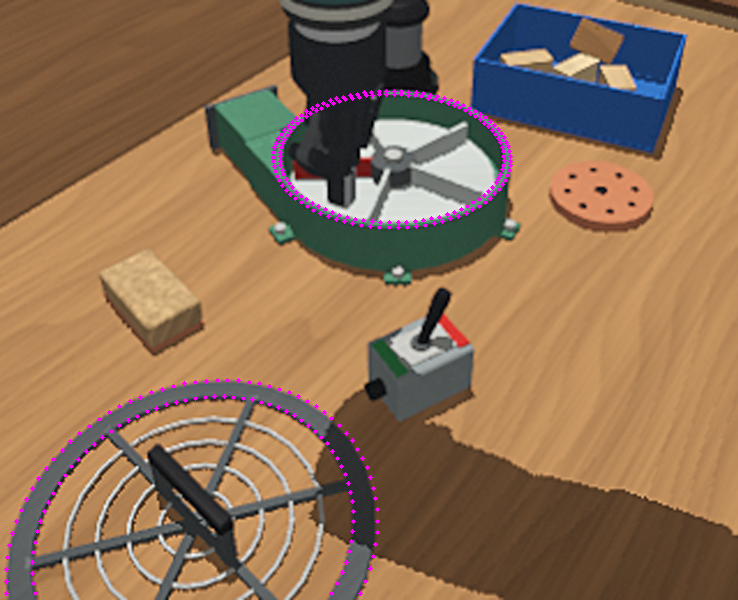

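```bash
python3 - <<'E'
from h import *
T=robot.read_camera("top");S=robot.read_camera("side")
a=onz(T,[(337.0,187.0)],.056);print(a)
for p,(x,y),n in((T,(337,187),'hubT'),(S,(320,206),'hubS')):
    save(p,n+".png",(x-20,y-15,x+20,y+15))
for p,n in((T,'T'),(S,'S')):
    print(n,[d["position"] for d in robot.place_of(p,"fan")],[d["position"] for d in robot.place_of(p,"guard")])
E
```

```text
[[ 0.61312619 -0.04349069  0.056     ]]
T [[439.3, 228.1], [336.7, 189.9]] []
S [[321.1, 226.1]] [[233.6, 367.4]]
```

View pics/hubT.png

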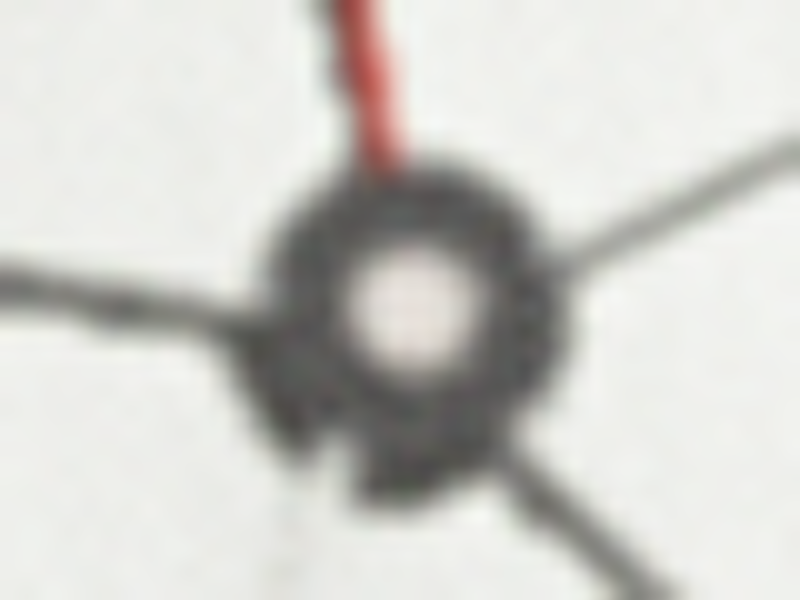

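View pics/hubS.png

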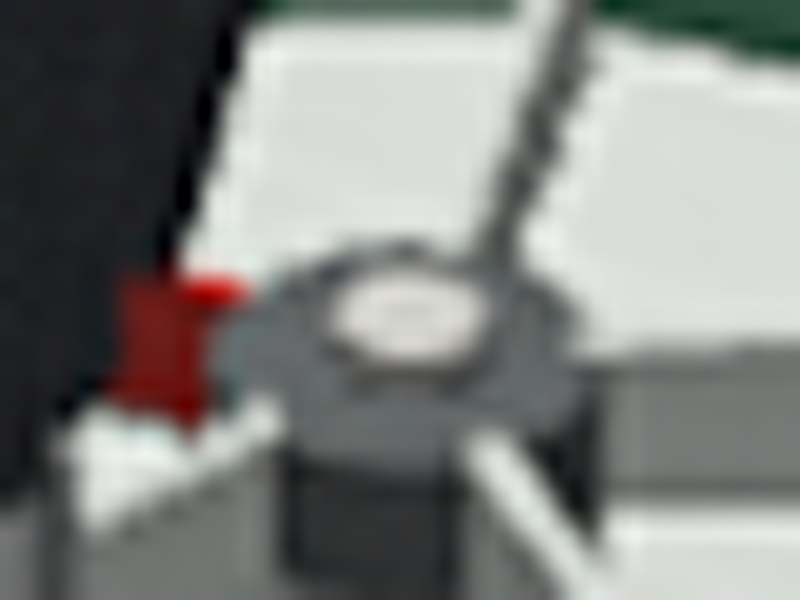

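```bash
python3 - <<'E'
from ov import *
T=robot.read_camera("top");S=robot.read_camera("side")
print(tri(T,(337.1,187.0),S,(319.9,206.1)), onz(T,[(337.1,187)],.06),onz(S,[(319.9,206.1)],.06))
# inner rim edge fit in T: green classification
i=T["color"].astype(int);g=(i[...,1]-i[...,0]>12)&(i[...,1]-i[...,2]>0)
E
```

```text
(array([ 0.61210552, -0.04369455,  0.06376137]), np.float64(0.0007119874260529356)) [[ 0.61275126 -0.04365997  0.06      ]] [[ 0.61487126 -0.04828458  0.06      ]]
```

```bash
python3 - <<'E'
from fit import *
T=robot.read_camera("top");S=robot.read_camera("side")
def run(p,img,box,x0,tag):
    x0_,y0_,x1_,y1_=box;f=8
    c=cv2.resize(img[y0_:y1_,x0_:x1_],None,fx=f,fy=f,interpolation=cv2.INTER_CUBIC).astype(int)
    sat=c.max(2)-c.min(2);k=((sat<45)&(c.max(2)<140)).astype(np.uint8)
    n,l,s,_=cv2.connectedComponentsWithStats(k);j=1+np.argmax(s[1:,4]);k=(l==j).astype(np.uint8)
    cn=max(cv2.findContours(k,cv2.RETR_EXTERNAL,cv2.CHAIN_APPROX_NONE)[0],key=len).reshape(-1,2)
    cn=cn[(cn[:,1]<(y1_-y0_)*f-10)&(cn[:,0]>5)][::6]
    q=(cn+.5)/f-.5+[x0_,y0_]
    def res(v):
        h=hullc(p,np.vstack([circ(v[:2],v[2],.006,360),circ(v[:2],v[2],0,360)]))
        return np.array([cv2.pointPolygonTest(h,(float(a),float(b)),True) for a,b in q])
    for free in(0,1):
        fn=(lambda v:res(v)) if free else (lambda v:res([v[0],v[1],.15]))
        r=least_squares(fn,x0+[.15]*free,loss="soft_l1",f_scale=.3,diff_step=1e-3);e=fn(r.x);print(tag,r.x.round(4),"med|e|",np.median(abs(e)).round(2),len(q))
for n,p,b in(("top0",T,(160,180,252,276)),("side0",S,(145,295,320,400))):
    run(p,cv2.cvtColor(cv2.imread(f"pics/{n}.png"),cv2.COLOR_BGR2RGB),b,[.487,.419],n)
run(S,S["color"],(145,295,320,400),[.487,.419],"side now")
E
```

```text
top0 [0.4862 0.4219] med|e| 0.82 318
top0 [0.4859 0.4212 0.1472] med|e| 0.08 318
side0 [0.5517 0.3458] med|e| 13.35 910
side0 [0.5268 0.3729 0.115 ] med|e| 10.44 910
side now [0.5507 0.348 ] med|e| 12.35 953
side now [0.5231 0.3692 0.1173] med|e| 10.39 953
```

```bash
python3 - <<'E'
from h import *
T=robot.read_camera("top");S=robot.read_camera("side")
print(onz(T,[(202,228.1),(203.7,213.6),(199.9,242.5)],.058).round(4))
i=cv2.cvtColor(cv2.imread("pics/top0.png"),cv2.COLOR_BGR2RGB)
c=cv2.resize(i[205:252,190:215],None,fx=8,fy=8,interpolation=cv2.INTER_CUBIC)
k=(c.max(2)<45).astype(np.uint8);n,l,s,ce=cv2.connectedComponentsWithStats(k);j=1+np.argmax(s[1:,4])
q=(np.argwhere(l==j)[:,::-1]+.5)/8-.5+[190,205]
w=onz(T,q,.058)[:,:2]*1000;print("dark",len(w),cv2.minAreaRect(w.astype(np.float32)))
save(S,"hs.png",(190,320,290,395))
E
python3 mv.py .4855 .4205 82.5
```

```text
[[0.4855 0.4149 0.058 ]
 [0.5343 0.4086 0.058 ]
 [0.4372 0.4226 0.058 ]]
dark 2270 ((483.94775390625, 413.8153991699219), (15.50272274017334, 46.93636703491211), 80.09358215332031)
t 39.70 pos [0.4895 0.2088 0.2027] F [-0.1  0.4 -0.4] w -0.0002 yaw x 100.1 j [14. 16. -6. 68. -0.  4.]
0.16 (array([1.046, 0.164, 0.212]), np.float64(0.196))
0.048 (array([1.047, 0.16 , 0.772]), np.float64(0.196))
```

View pics/hs.png

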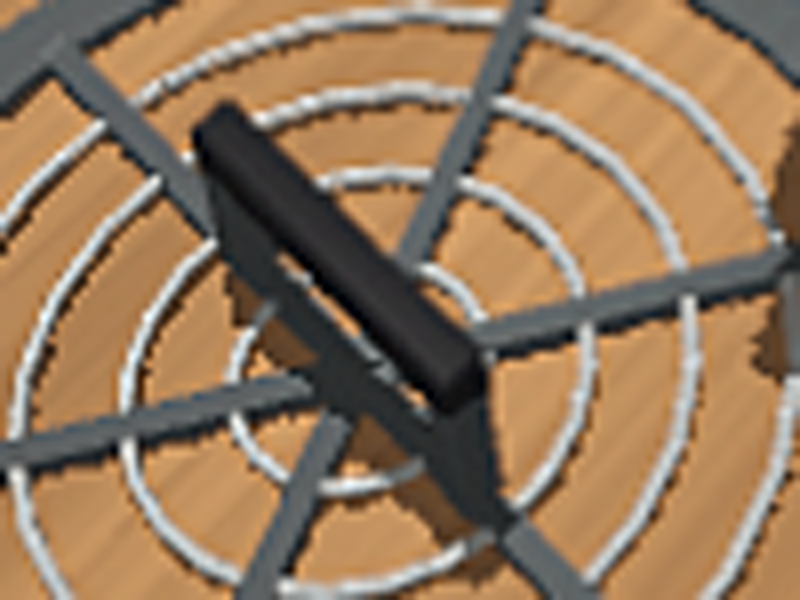

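```bash
python3 - <<'E'
from ov import *
T=robot.read_camera("top");S=robot.read_camera("side")
print(onz(S,[(232,349.4),(190+215/8-.5,320+118/8-.5),(190+465/8-.5,320+360/8-.5)],.058).round(4))
print(tri(T,(202,228.1),S,(232,349.4)))
c=np.array([.4855,.4195]);y=np.radians(-7.5)
X=np.vstack([rect(c,y,.1,.014,.058),rect(c,y,.1,.014,.044),circ(c,.15,.006),circ(c,.13,.006)])
save(S,"hs2.png",(145,295,320,400),proj(S,X))
i=cv2.imread("pics/top0.png");T["color"]=cv2.cvtColor(i,cv2.COLOR_BGR2RGB);save(T,"ht2.png",(155,180,255,275),proj(T,X))
E
```

```text
[[0.4831 0.4195 0.058 ]
 [0.5312 0.4138 0.058 ]
 [0.4385 0.4248 0.058 ]]
(array([0.48587023, 0.41693321, 0.05256398]), np.float64(0.0011308116885012833))
```

View pics/hs2.png

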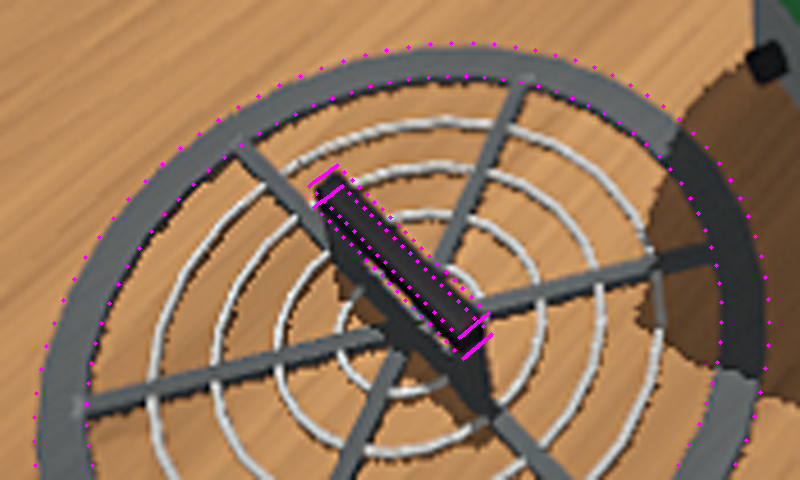

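View pics/ht2.png

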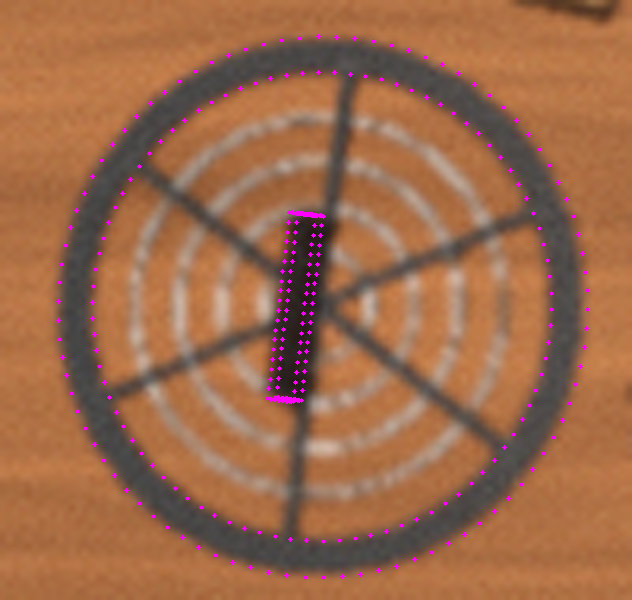

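>>> carry_out([
  [0.2,0.25,0.04,0,0.09],
  [0.2,0.5,0.08,0,0.19],
  [0.2,0.75,0.12,0,0.196],
  [0.2,0.98,0.16,0,0.196],
  [0.2,0.98,0.16,0.2,0.196],
  [0.2,0.98,0.16,0.3,0.196],
  [0.2,0.98,0.16,0.3,0.196],
])

```text
t: 40.5
position: [0.4856, 0.407, 0.1397]
ee_rot: [[0.13, 0.991, 0.003], [0.991, -0.13, -0.003], [-0.003, 0.004, -1.0]]
contact_force: [-0.2, 0.2, -0.2]
gripper_width: 0.0512
```

```bash
python3 - <<'E'
from h import *
st();print(tomove([.4855,.418,.034],82.5));S=robot.read_camera("side");save(S,"g2S.png",(145,235,345,385))
E
```

```text
t 40.50 pos [0.4856 0.407  0.1397] F [-0.2  0.2 -0.2] w 0.0512 yaw x 82.5 j [33. 28.  3. 65. -0. 40.]
(array([ 0.056, -0.01 ,  0.528]), np.float64(0.0))
```

View pics/g2S.png

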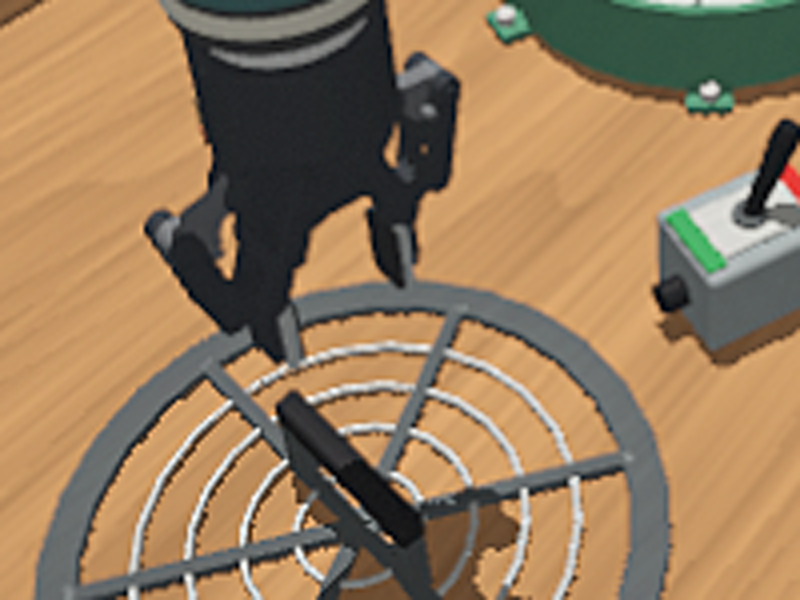

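>>> carry_out([
  [0.2,0.055,0,0.1,0],
  [0.2,0.055,-0.01,0.25,0],
  [0.2,0.055,-0.01,0.4,0],
  [0.2,0.055,-0.01,0.52,0],
  [0.2,0.055,-0.01,0.52,0],
  [0.2,0.055,-0.01,0.52,0],
  [-1,0.055,-0.01,0.52,0],
  [-1,0.055,-0.01,0.52,0],
  [-1,0.055,-0.01,0.52,0],
  [-1,0.055,-0.01,0.52,0],
  [-1,0.055,-0.01,0.52,0],
  [-1,0.055,-0.01,0.52,0],
  [-1,0.055,-0.01,0.52,0],
  [-1,0.055,-0.01,0.52,0],
])

```text
t: 41.95
position: [0.4872, 0.4185, 0.0394]
ee_rot: [[0.131, 0.991, 0.008], [0.991, -0.131, -0.0], [0.001, 0.008, -1.0]]
contact_force: [-0.7, -0.7, 9.9]
gripper_width: 0.0126
```

```bash
python3 - <<'E'
from h import *
st();S=robot.read_camera("side");save(S,"g3S.png",(145,235,345,385))
E
```

```text
t 41.95 pos [0.4872 0.4185 0.0394] F [-0.7 -0.7  9.9] w 0.0126 yaw x 82.5 j [34. 32. -5. 52. -0. 41.]
```

View pics/g3S.png

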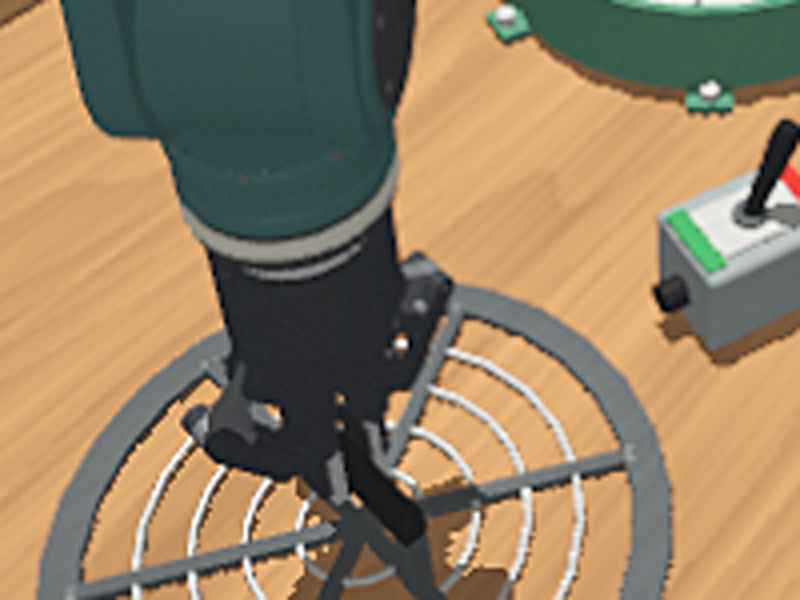

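>>> carry_out([
  [-1,0,0,-0.05,0],
  [-1,0,0,-0.15,0],
  [-1,0,0,-0.3,0],
  [-1,0,0,-0.45,0],
  [-1,0,0,-0.6,0],
  [-1,0,0,-0.75,0],
  [-1,0,0,-0.9,0],
  [-1,0,0,-0.95,0],
  [-1,0,0,-0.95,0],
  [-1,0,0,-0.95,0],
])

```text
t: 43.0
position: [0.4854, 0.4184, 0.2281]
ee_rot: [[0.131, 0.991, 0.006], [0.991, -0.131, -0.001], [-0.001, 0.006, -1.0]]
contact_force: [-0.2, -0.5, -4.6]
gripper_width: 0.0129
```

```bash
python3 mv.py .613 -.044;python3 - <<'E'
from h import *
st();S=robot.read_camera("side");save(S,"g4S.png",(100,160,370,360))
E
```

```text
t 43.00 pos [0.4854 0.4184 0.2281] F [-0.2 -0.5 -4.6] w 0.0129 yaw x 82.5 j [34. 27. 15. 78. -0. 41.]
0.16 (array([-2.208,  0.933,  0.348]), 0)
0.048 (array([-2.208,  0.93 ,  0.908]), 0)
t 43.00 pos [0.4854 0.4184 0.2281] F [-0.2 -0.5 -4.6] w 0.0129 yaw x 82.5 j [34. 27. 15. 78. -0. 41.]
```

View pics/g4S.png

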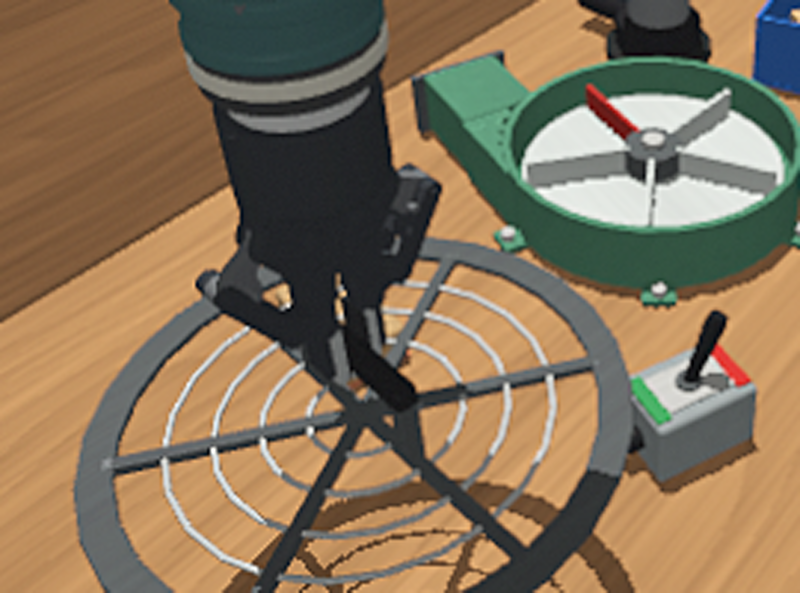

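>>> carry_out([
  [-1,-0.1,0.04,0,0],
  [-1,-0.25,0.1,0,0],
  [-1,-0.4,0.17,0,0],
  [-1,-0.55,0.23,0,0],
  [-1,-0.7,0.3,0,0],
  [-1,-0.85,0.36,0,0],
  [-1,-0.95,0.4,0,0],
  [-1,-1,0.42,0,0],
])

```text
t: 43.85
position: [0.5422, 0.2072, 0.2271]
ee_rot: [[0.133, 0.991, 0.003], [0.991, -0.133, -0.003], [-0.002, 0.004, -1.0]]
contact_force: [0.4, 0.6, -4.1]
gripper_width: 0.0127
```

>>> carry_out([
  [-1,-0.1,0.04,0,0],
  [-1,-0.25,0.1,0,0],
  [-1,-0.4,0.17,0,0],
  [-1,-0.55,0.23,0,0],
  [-1,-0.7,0.3,0,0],
  [-1,-0.82,0.35,0,0],
  [-1,-0.9,0.38,0,0],
  [-1,-0.9,0.38,0,0],
])

```text
t: 44.65
position: [0.5937, 0.0174, 0.2269]
ee_rot: [[0.134, 0.991, 0.002], [0.991, -0.134, -0.003], [-0.002, 0.003, -1.0]]
contact_force: [0.1, 0.6, -3.4]
gripper_width: 0.0126
```

```bash
python3 mv.py .613 -.044;python3 - <<'E'
from h import *
S=robot.read_camera("side");save(S,"g5S.png",(180,100,450,300))
E
```

```text
t 44.65 pos [0.5937 0.0174 0.2269] F [ 0.1  0.6 -3.4] w 0.0126 yaw x 82.3 j [-6. 22.  7. 75. -0.  2.]
0.16 (array([-0.291,  0.136,  0.336]), 0)
0.048 (array([-0.289,  0.134,  0.896]), 0)
```

View pics/g5S.png

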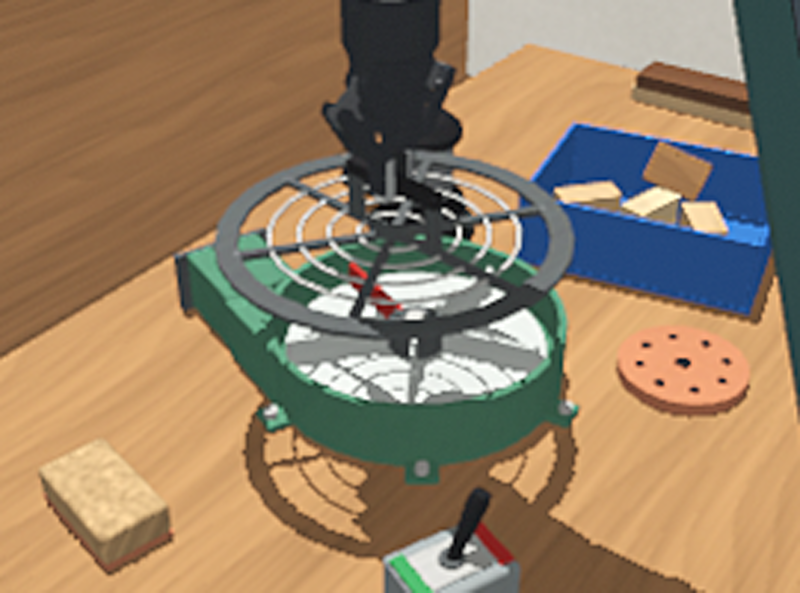

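>>> carry_out([
  [-1,-0.12,0.06,0,0],
  [-1,-0.24,0.11,0,0],
  [-1,-0.29,0.135,0,0],
  [-1,-0.29,0.135,0.1,0],
  [-1,-0.29,0.135,0.22,0],
  [-1,-0.29,0.135,0.34,0],
  [-1,-0.29,0.135,0.44,0],
  [-1,-0.29,0.135,0.52,0],
  [-1,-0.29,0.135,0.54,0],
  [-1,-0.29,0.135,0.54,0],
])

```text
t: 45.7
position: [0.6124, -0.0418, 0.1191]
ee_rot: [[0.133, 0.991, 0.001], [0.991, -0.133, -0.002], [-0.002, 0.002, -1.0]]
contact_force: [-0.6, 0.3, -3.8]
gripper_width: 0.0127
```

```bash
python3 mv.py .613 -.044;python3 - <<'E'
from h import *
S=robot.read_camera("side");save(S,"g6S.png",(210,140,410,290));T=robot.read_camera("top");save(T,"g6T.png",(270,110,470,260))
E
```

```text
t 45.70 pos [ 0.6124 -0.0418  0.1191] F [-0.6  0.3 -3.8] w 0.0127 yaw x 82.4 j [-11.  27.  -3.  61.  -0.  -4.]
0.16 (array([-0.011,  0.005, -0.204]), 0)
0.048 (array([-0.01 ,  0.004,  0.356]), 0)
```

View pics/g6S.png

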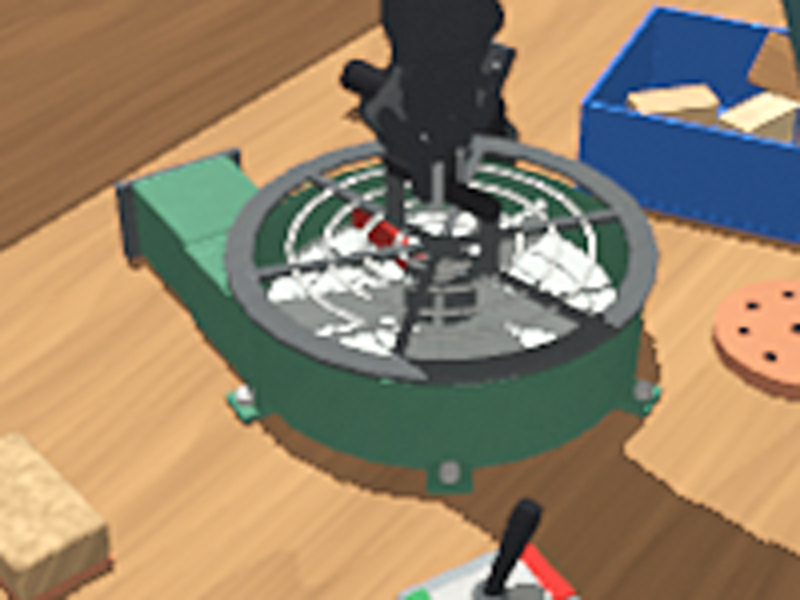

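View pics/g6T.png

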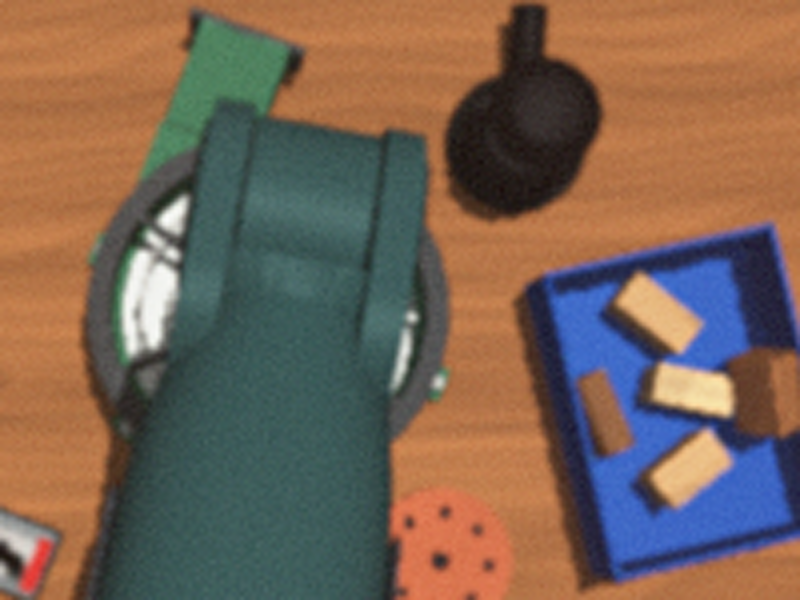

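>>> carry_out([
  [-1,-0.01,0.005,0.03,0],
  [-1,-0.01,0.005,0.05,0],
  [-1,-0.01,0.005,0.06,0],
  [-1,-0.01,0.005,0.07,0],
  [-1,-0.01,0.005,0.075,0],
  [-1,-0.01,0.005,0.08,0],
  [-1,-0.01,0.005,0.08,0],
])

```text
t: 46.5
position: [0.6138, -0.0445, 0.1054]
ee_rot: [[0.133, 0.991, 0.004], [0.991, -0.133, -0.003], [-0.002, 0.005, -1.0]]
contact_force: [-6.5, 0.3, 11.5]
gripper_width: 0.0127
```

```bash
python3 - <<'E'
from ov import *
st()
S=robot.read_camera("side")
X=np.vstack([circ((.6115,-.044),.143,.066),circ((.6115,-.044),.15,.072)])
save(S,"g7S.png",(210,140,410,290));save(S,"g7o.png",(210,140,410,290),proj(S,X))
E
```

```text
t 46.50 pos [ 0.6138 -0.0445  0.1054] F [-6.5  0.3 11.5] w 0.0127 yaw x 82.3 j [-12.  27.  -4.  59.  -0.  -4.]
```

View pics/g7S.png

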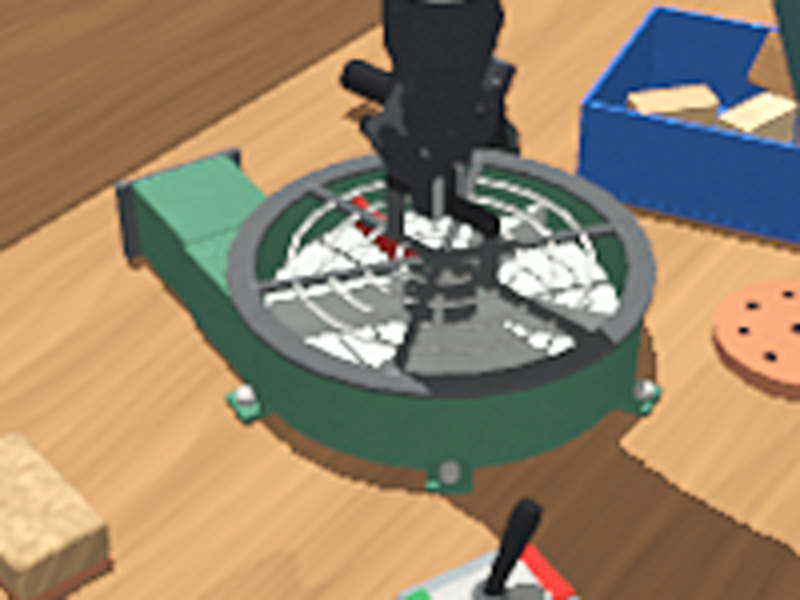

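View pics/g7o.png

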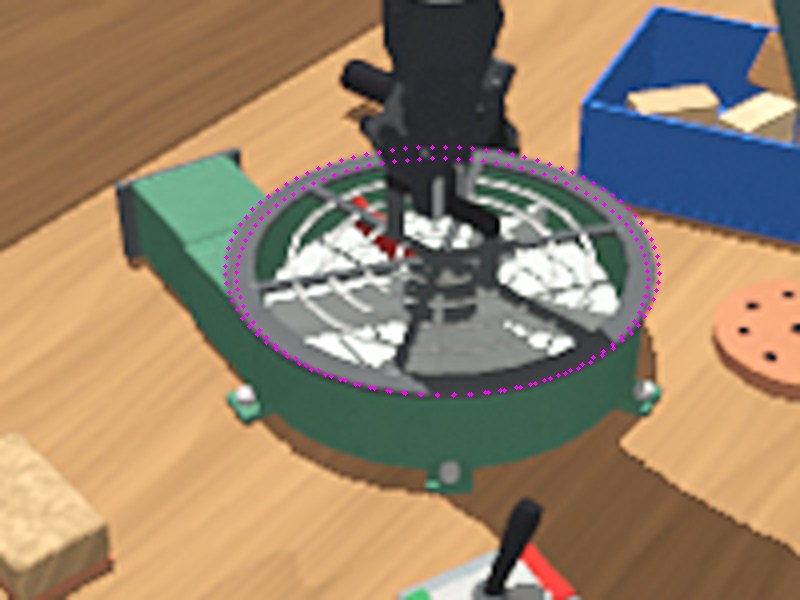

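>>> carry_out([
  [-1,0,0,-0.01,0],
  [-1,0,0,-0.01,0],
  [0.1,0,0,-0.01,0],
  [0.1,0,0,-0.01,0],
  [0.1,0,0,-0.01,0],
  [0.1,0,0,-0.01,0],
  [0.1,0,0,-0.1,0],
  [0.1,0,0,-0.25,0],
  [0.1,0,0,-0.4,0],
  [0.1,0,0,-0.5,0],
  [0.1,0,-0.25,-0.5,0],
  [0.1,0,-0.5,-0.5,0],
  [0.1,0,-0.75,-0.5,0],
  [0.1,0,-1,-0.5,0],
  [0.1,0,-1,-0.5,0],
  [0.1,0,-1,-0.5,0],
])

```text
t: 48.15
position: [0.4148, -0.0176, 0.205]
ee_rot: [[0.133, 0.991, 0.006], [0.991, -0.133, -0.003], [-0.002, 0.006, -1.0]]
contact_force: [0.2, 0.2, 0.8]
gripper_width: 0.047
```

>>> carry_out([
  [0.1,-0.25,-0.2,0,0],
  [0.1,-0.5,-0.3,0,0],
  [0.1,-0.75,-0.3,0,0],
  [0.1,-1,-0.3,0,0],
  [0.1,-1,-0.3,0,0],
  [0.1,-1,-0.3,0,0],
])

```text
t: 48.75
position: [0.3292, -0.2111, 0.205]
ee_rot: [[0.137, 0.991, 0.006], [0.991, -0.137, -0.003], [-0.003, 0.006, -1.0]]
contact_force: [0.7, 0.3, 0.6]
gripper_width: 0.0468
```

```bash
python3 - <<'E'
from ov import *
st()
S=robot.read_camera("side");T=robot.read_camera("top")
save(S,"h7S.png",(180,120,440,315));save(T,"h7T.png",(285,110,485,260))
E
```

```text
t 48.75 pos [ 0.3292 -0.2111  0.205 ] F [0.7 0.3 0.6] w 0.0468 yaw x 82.1 j [-45.   2. -23.  65.   0. -37.]
```

View pics/h7S.png

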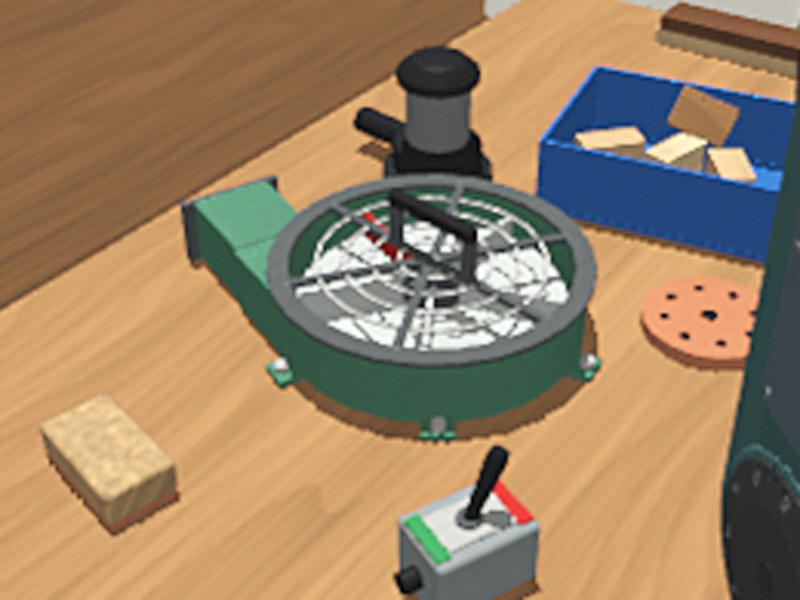

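View pics/h7T.png

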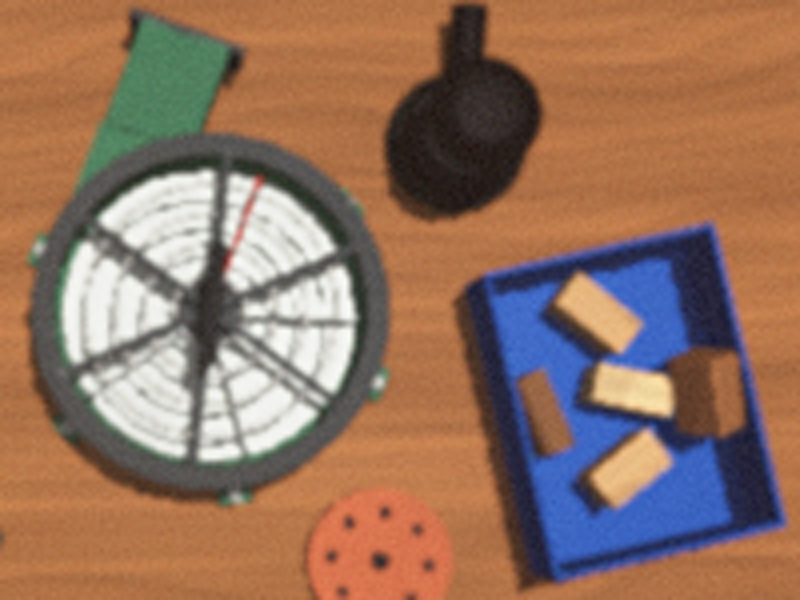

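```bash
python3 - <<'E'
from ov import *
from fit import hullc
S=robot.read_camera("side");T=robot.read_camera("top")
f=800/260
s=lambda x,y:(180+x/f-.5,120+y/f-.5); t=lambda x,y:(285+x/4-.5,110+y/4-.5)
print(tri(T,t(708,350),S,s(690,88)),tri(T,t(712,435),S,s(738,112)))
save(S,"bin.png",(345,125,445,200));save(T,"binT.png",(395,155,495,230))
# guard/fan centres
c=(.6115,-.044)
for c in[(.6115,-.044)]:
    X=np.vstack([circ(c,.147,.072),circ(c,.127,.072)]);save(T,"gT.png",(285,130,390,245),proj(T,X))
print([ (d["p"],d["position"]) for d in robot.place_of(T,"guard")],[ (d["p"],d["position"]) for d in robot.place_of(T,"fan")],[ (d["p"],d["position"]) for d in robot.place_of(T,"toggle_tip")])
E
```

```text
(array([ 0.56021287, -0.45470766,  0.0933553 ]), np.float64(0.014902596276906878)) (array([ 0.49586899, -0.45617463,  0.08234677]), np.float64(0.002629747027153046))
[(0.96, [336.3, 187.4])] [(0.71, [339.6, 191.6])] [(0.48, [270.8, 250.1])]
```

View pics/bin.png

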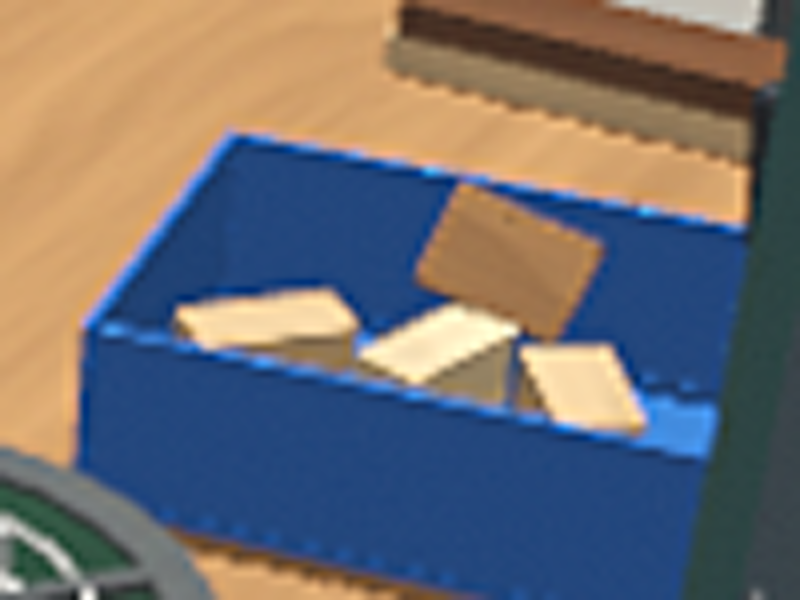

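View pics/binT.png

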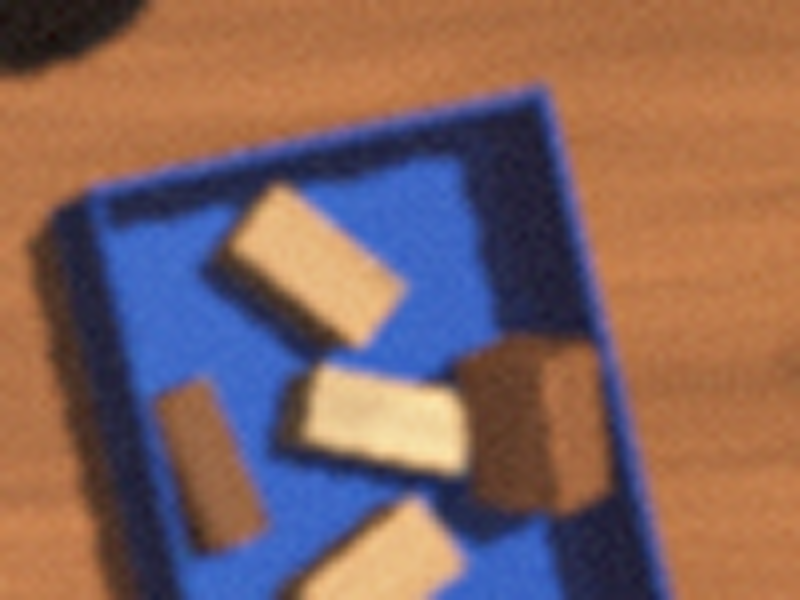

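View pics/gT.png

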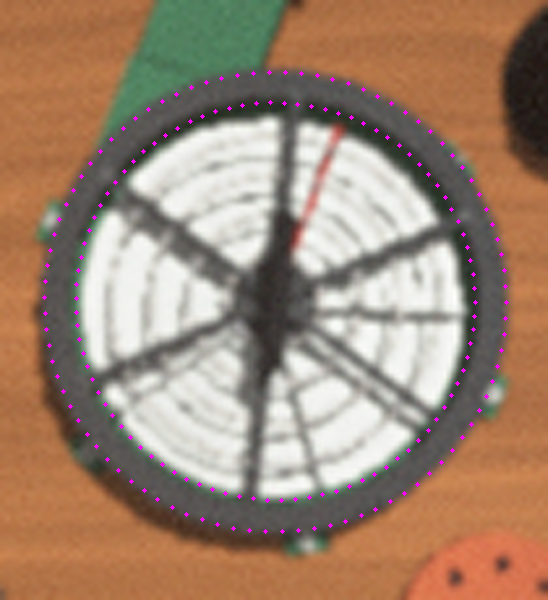

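```bash
python3 -c "
from cell import robot
print(robot.finish_job())"
```

```text
the job is handed in; nothing more can be done
None
```

I did the whole job in the order asked and handed it in at about 49 s. The hand-in reports no verdict.

- **Switch:** I flipped the toggle to the red (off) side first. It still leaned to red in the last side picture.
- **Offcuts:** All five were present, and all five are in the blue bin. The brown 36 mm one leans between another offcut and the far wall, its top edge about level with the 85 mm rim. I left it that way because it lies inside the walls.
- **Impeller:** I pushed a vane with the closed fingers and lifted the hand clear. It was still turning freely, at about 1.7 rad/s, some 1.4 s after the push.
- **Guard:** It lies flat on the rim. Both cameras put its centre within about 2 mm of the fan axis, and it covers the whole opening.
- **Bystanders:** I saw no change in the sander, the discs or the hand block.

**Readings that disagreed:** The networks' first position for the fan was about 6 mm from the position I got from the hub cap in both cameras. I used the hub-cap position, and the last overlay agreed with it. In the top view both the fan and the guard measured about 2% smaller than stated. An automatic fit of the guard from the side view failed, so I checked it by overlay instead.

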